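# Draw out the locking hanging rod and hang up the loupe headband

### The arm

A 6-joint arm with a two-finger parallel gripper is mounted at the origin on the work surface. World frame = base frame: x ahead of the robot, y to its left, z up, the work surface at z = 0. Lengths are in m, angles in rad, forces in N, time in s.
With the tool pointing down it reaches from about 0.375 to 0.9 m from the base axis. Payload 3.1 kg.
Tool frame: the origin (TCP) lies midway between the tips of the shut fingers; the grasp point (between the pads) lies pinch_z behind it (pinch_z is the distance from the TCP to the grasp point, in m); y points along the fingers, z is the direction in which the jaws open and shut, and the axes are right-handed (so a half turn about y gives the same grasp; the last joint's range is limited). The gripper opens to 87 mm and grips with 3 to 60 N. Pads are 19 mm wide; open, the fingers measure 117 mm over their backs; the gripper's body (75 mm by 190 mm) begins 51 mm behind the grasp point.
Start: joints at [1.016, 0.527, 1.433, -0, 1.181, -0.178], TCP at [0.23, 0.581, 0.199] pointing down, gripper open.
Joint ranges: [-3.08, 3.08], [-0.75, 2.2], [0.22, 2.44], [-1.43, 4.57], [0, 2.65], [-2.85, 2.85]. Speed limits (rad/s): [2.79, 2.79, 3.14, 3.14, 3.14, 3.14].

### API

Orientations are given as a unit quaternion [x, y, z, w].
In Python, from rig import get_obs, camera, hand_in, pinch_z gives the robot as it stands. The module is installed in compiled form; this text tells all that it offers.
- The arm moves only by the tool arm_command, never from a script. Its argument "plan" is a list of rows, each a list of 2 entries, a list of its own where there are three numbers: the shift along the world's x, y, z in units of 25 mm (1.0 is 25 mm), then the turn about the world's z in units of 5 degrees (1.0 is 5 degrees). A call has 1 to 5 rows; each row is the pose to reach, as a shift and turn from the pose commanded when the call began; what a row does not reach only later rows make up. A row lasts 1/10 s, in which the tool goes at most 50 mm and 8.59 degrees, less where a joint would pass 70% of its speed; a pose out of reach is approached as far as the arm can. A call with a gripper value outside its range is refused whole. "fingers" is the opening, from -1 (shut) to 1 (fully open), set as the call begins (left out, the last holds). The fingers move at their own pace and stop on an object; "force" is the grip in N (left out, the last holds). Time passes only in rows, so rows that repeat a pose let the fingers close. It gives the time, the measured TCP pose, the force and the opening at its end, in the units of the state.
- get_obs(): the state, without advancing time (a new reading comes with each control period).
- camera(name): name is "side" or "top" or "wrist"; returns a dict with "pixels" (384x512x3 uint8, red, green, blue), "camera_matrix" (3x3 intrinsics, pixels), "R" (3x3) and "t" (3): a world point X has camera coordinates R X + t. Camera axes: x right, y down, z forward; pixel columns grow to the right and rows downward; lengths in m; the calibration is good to about 2 mm. A picture is of the moment at which its call begins. There is no depth.
- hand_in(): hands the job in, once; it reports no verdict.
The state is a dict: "time": time; "q": joint angles; "joint_velocities": joint speeds; "joint_torque": joint torques, N m; "position": TCP position; "tool_rot": TCP orientation; "ft_force": force on the tool from outside, world axes, zero at the start; "moment": the same for the moment, N m; "grip_width": finger opening in m.
Only numpy, scipy, OpenCV 4.12 (cv2) and the standard library are available. Lean on these libraries where they do the work, as an engineer would, in place of code of your own. Each camera call takes 0.05 s, during which the arm holds its last target.

### The job

On the storage rack, pinch the slide's lock tab against its fixed ear and, keeping it squeezed, draw the hanging rod all the way out to its stop; then let the tab spring back so that the rod is locked there. After that pick up the loupe headband and hang it gently, without dropping it, over the middle of the drawn-out rod, a temple pad on either side, and leave it hanging still. Leave the other things on the table where they are.

Things in the scene. Friction and masses are not known exactly. Their poses are not given: they have to be found in the camera images.
- rack: White and aluminium bench rack fixed to the table, 280 mm wide (y), 290 mm high. Origin on the table under its middle; x points away from the robot, y along the sliding direction (robot's left), z up. Base plate x -50 to 120, y -140 to 140 mm, 12 mm thick. Above it along y a steel track with a notched bar in front (x -60 to -25 mm, top at z 120 mm), slide and rod, and over them a stock shelf.
- rack_shelf_edge (a point): Middle of the shelf's lower front edge, z 205 mm; axes as rack. Shelf: 135 mm to either side in y, 150 mm deep behind this edge; above the edge an upright panel rises 85 mm. It stands 10 mm behind the middle of the slide's ears (grip_mid) and 35 mm above it, so an upright gripper strikes it: take the ears with the tool leaning back 30 to 45 degrees towards the robot.
- slide (a joint): Travel (m) of the slide with its ears and rod along rack +y: 0 parked, 0.14 fully out at a hard stop. Dry friction 3 N. Parked, the lock holds it with 4 mm play. In between, the released tab merely rides on the bar; it drops into the outer notch only in the last 3 mm before the stop, so pull until the stop is felt, then release.
- lock_tab (a joint): Angle (rad) of the sprung lock tab: 0 released (over a notch: locked), 0.28 fully pressed; the slide is free from about 0.20. Pressed by squeezing the tab ear towards the fixed ear (rack -y): at grip_mid height 4 N to begin, 9 N at full press. Springs back by itself when let go.
- grip_mid (a point): Midway between the slide's two upright ears, at gripping height, 170 mm above the table; moves with the slide; axes as rack. Ears: plates facing +y and -y, 34 mm along x (17 mm each way), 6 mm thick, tops 20 mm above this point, free down to 30 mm below. Outer faces 24 mm to either side: the -y ear is fixed, the +y ear is the lock tab, hinged 46 mm below. Squeezing from 48 to 35 mm presses it fully.
- rod_mid (a point): On the axis of the horizontal hanging rod, at the middle of its hanging part, 147 mm above the table; moves with the slide; axes as rack, the rod runs along y. Steel, 16 mm diameter; it ends 80 mm from here on the +y side in a rubber disc, 28 mm across, 8 mm thick. With the slide fully out this point is 100 mm clear of the side of the shelf.
- headband_grip (a point): Centre of the grey housing on the headband's crown, 125 mm above the table while it stands. Housing 30 x 30 mm, 17 mm up and down from here; the band lies right below it. Axes: x temple to temple, y across the band, z up. A rigid dark arch, band 6 mm thick, 26 mm wide, 160 mm over its two temple pads, on which it stands; a small lamp on the +x temple reaches 93 mm from the middle. 0.15 to 0.3 kg.
- headband_crown (a point): Middle of the under side of the crown, 23 mm below headband_grip, 102 mm above the feet of the pads: the place that rests on the rod, then 8 mm above the rod's axis. The crown is flat for 52 mm; inside width 136 mm. Axes as headband_grip.
- headband: The same headband; origin midway between the feet of its pads (each 12 x 52 x 36 mm), 125 mm below headband_grip. Axes as headband_grip.
- jaw_model: White plaster jaw model, 62 x 70 x 36 mm, on the steel tray. Origin under its middle. To be left alone.
- probe: Slim steel hand instrument, 124 mm long along its x, on the steel tray. To be left alone.
- bur_case: Flat black case, 50 x 80 x 22 mm, lying under the rod. Origin under its middle. To be left alone.
- jar: Small amber jar, 52 mm across, 52 mm high. Origin under its middle. To be left alone.
- cup: Small steel bowl, 68 mm across, 50 mm high. Origin under its middle. To be left alone.
- tape_roll: Paper tape roll, 60 mm across, 25 mm high, lying flat. Origin under its middle. To be left alone.

How it is judged:
By the outcome, as a careful person would: the job done as asked, in the order asked, and still so for the second after the job is handed in, with the robot touching nothing.
It also fails if it takes over 61 s, if anything falls off the work surface, if the arm or the gripper's body presses on something with over 40 N, if the wrist force passes 120 N, or if a joint passes its speed limit or range.

## Working session

There is one attempt and no reset: what is moved stays moved. The work goes in short steps, Python scripts to look and compute and a tool call to move; the robot and the scene stay as the last step left them, time stands still between calls to the robot, and variables do not carry over. Pictures are saved under pics/ and viewed, and the job is handed in when it is done.

Besides the shell and the picture viewer there is one more tool, called after "Call:" as name([rows], argument=value, ...), one row to a line, values as JSON. arm_command: Moves the arm, as the interface text tells. Its arguments: {"type":"object","properties":{"plan":{"type":"array"},"fingers":{"type":"number"},"force":{"type":"number"}},"required":["plan"]}

```bash
mkdir -p pics; ls; cat > h.py <<'E'
import numpy as np, cv2
from rig import get_obs, camera, hand_in, pinch_z
def snap(name,fn):
    c=camera(name); cv2.imwrite('pics/'+fn+'.png',cv2.cvtColor(c['pixels'],cv2.COLOR_RGB2BGR)); np.savez('pics/'+fn+'.npz',**{k:np.array(v) for k,v in c.items()}); return c
def load(fn): return dict(np.load('pics/'+fn+'.npz'))
def ray(c,u,v):
    K,R,t=c['camera_matrix'],c['R'],c['t']
    o=-R.T@t; d=R.T@np.linalg.inv(K)@np.array([u,v,1.]); return o,d/np.linalg.norm(d)
def onz(c,u,v,z):
    o,d=ray(c,u,v); return o+d*(z-o[2])/d[2]
def proj(c,X):
    p=c['camera_matrix']@(c['R']@np.array(X)+c['t']); return p[:2]/p[2]
def tri(c1,p1,c2,p2):
    o1,d1=ray(c1,*p1);o2,d2=ray(c2,*p2)
    A=np.c_[d1,-d2]; s=np.linalg.lstsq(A,o2-o1,rcond=None)[0]
    a=o1+s[0]*d1;b=o2+s[1]*d2; return (a+b)/2,np.linalg.norm(a-b)
E
python3 - <<'E'
from h import *
print(get_obs(), pinch_z)
for n in ['side','top','wrist']:
    c=snap(n,n+'0'); print(n,-c['R'].T@c['t'],c['R'][2])
E
```

```text
pics
{'time': 0.0, 'q': array([ 1.01548708e+00,  5.28432818e-01,  1.43388424e+00, -5.03159456e-06,
        1.18138753e+00, -1.78478610e-01]), 'joint_velocities': array([ 0.00113414,  0.00188162, -0.00150181,  0.00087801, -0.00019792,
        0.0006412 ]), 'joint_torque': array([-6.60623136e-04, -4.40035808e+01, -1.76593459e+01,  6.32800232e-02,
        5.82645438e-02, -1.94541612e-04]), 'position': array([0.22953467, 0.5804991 , 0.19829791]), 'tool_rot': array([ 0.69528992, -0.13270844,  0.13217581, -0.69389477]), 'ft_force': array([ 0.20021627,  0.17964471, -0.22549073]), 'moment': array([-0.00428164, -0.05975708, -0.05124889]), 'grip_width': 0.08713515963033523} 0.0187
side [-0.18765634 -0.76279665  1.04488865] [ 0.51806482  0.53686157 -0.66587424]
top [ 0.38677465 -0.05706422  1.14927787] [ 0.12054743  0.02546835 -0.99238081]
wrist [0.16120638 0.60772507 0.38411721] [ 0.24644113 -0.10017822 -0.96396633]
```

View pics/side0.png

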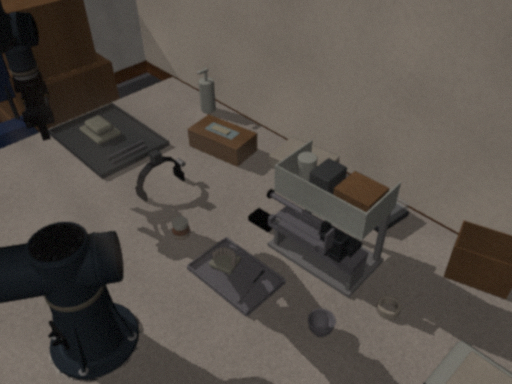

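View pics/top0.png

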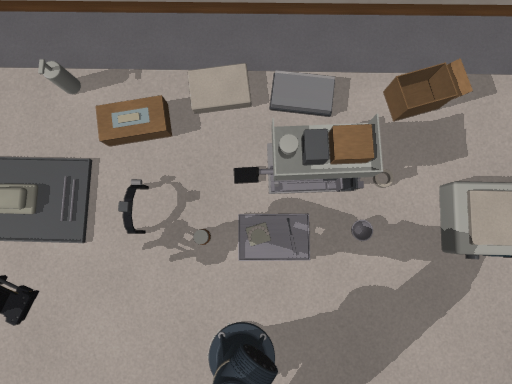

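View pics/wrist0.png

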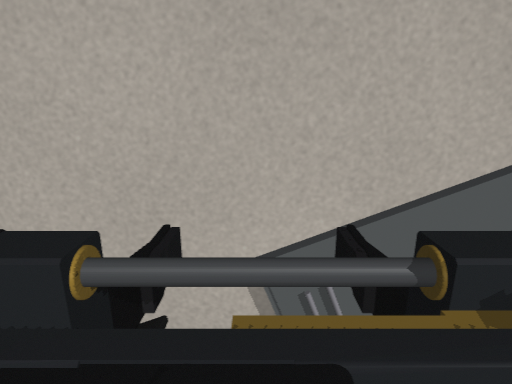

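```bash
python3 - <<'E'
from h import *
def crop(fn,x0,y0,x1,y1,s):
    im=cv2.imread('pics/'+fn+'.png')[y0:y1,x0:x1]
    im=np.clip((im/255.)**0.6*255*1.2,0,255).astype('uint8')
    cv2.imwrite(f'pics/{fn}_c{x0}.png',cv2.resize(im,None,fx=s,fy=s,interpolation=cv2.INTER_CUBIC))
crop('top0',225,115,395,205,4.7)
crop('top0',100,165,220,255,6)
crop('side0',240,130,420,300,3.5)
crop('side0',120,140,200,240,6)
E
```

```text
(no output)
```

View pics/top0_c225.png

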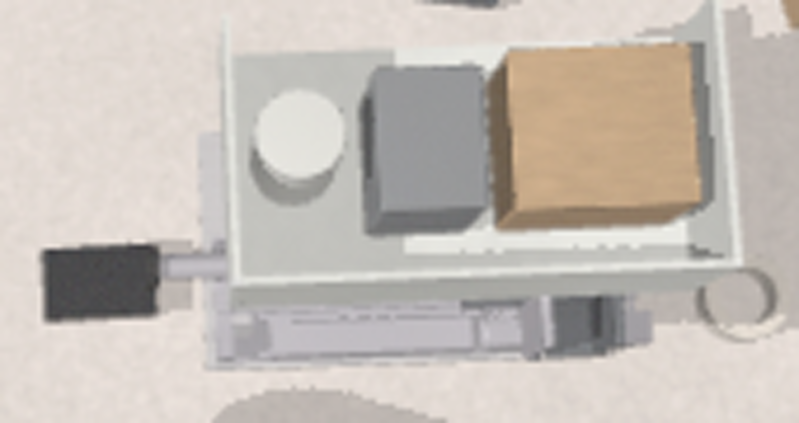

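View pics/top0_c100.png

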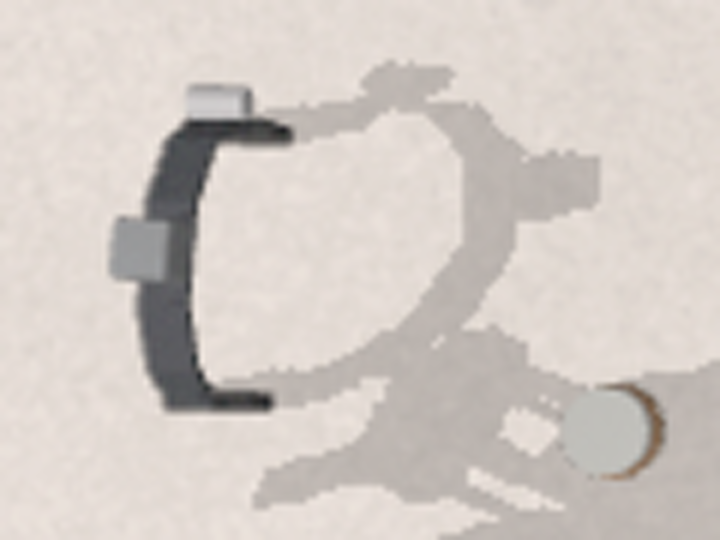

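View pics/side0_c240.png

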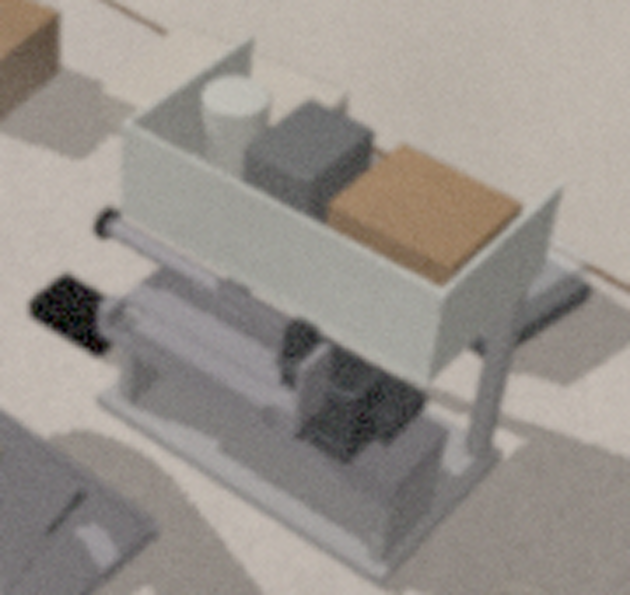

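View pics/side0_c120.png

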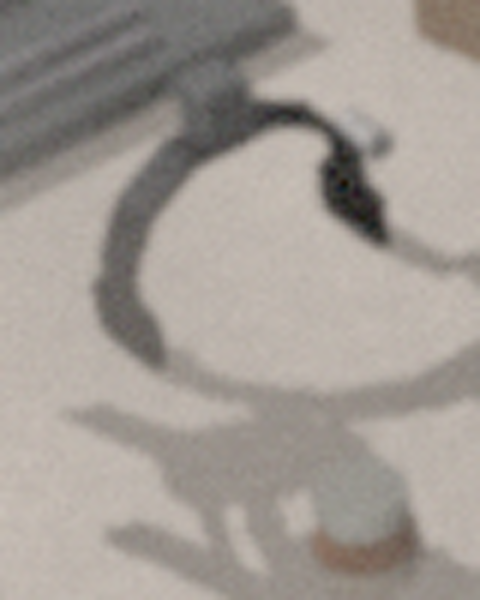

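```bash
python3 - <<'E'
from h import *
T=load('top0');S=load('side0')
tc=lambda x,y:(225+(x+.5)/4.7-.5,115+(y+.5)/4.7-.5)
sc=lambda x,y:(240+(x+.5)/3.5-.5,130+(y+.5)/3.5-.5)
p=lambda *a:print(*[np.round(x,4) if not isinstance(x,str) else x for x in a])
p('base FL top',onz(T,*tc(207,365),.012),'base FR side',onz(S,*sc(385,575),.012),'base FL side',onz(S,*sc(100,398),.012),'BR side',onz(S,*sc(497,458),.012))
p('panel L top',onz(T,*tc(236,280),.29),'panel R top',onz(T,*tc(741,262),.29))
p('panel L side',onz(S,*sc(126,128),.29),'panel R side',onz(S,*sc(438,297),.29))
p('panel lowR side',onz(S,*sc(432,382),.205), 'lowL',onz(S,*sc(124,205),.205))
p('rod end disc side',onz(S,*sc(105,223),.147))
p('tab ear side fixed',onz(S,*sc(300,325),.19))
p('HB housing top tri',tri(T,(100+140/6,165+247/6),S,(120+212/6,140+85/6)))
p('lamp',onz(T,100+218/6,165+103/6,.06))
E
```

```text
base FL top [ 0.5197 -0.0742  0.012 ] base FR side [ 0.5384 -0.3558  0.012 ] base FL side [ 0.5163 -0.0813  0.012 ] BR side [ 0.6928 -0.347   0.012 ]
panel L top [ 0.5331 -0.0845  0.29  ] panel R top [ 0.5485 -0.3516  0.29  ]
panel L side [ 0.5277 -0.0923  0.29  ] panel R side [ 0.5421 -0.3536  0.29  ]
panel lowR side [ 0.5536 -0.3547  0.205 ] lowL [ 0.5392 -0.0814  0.205 ]
rod end disc side [ 0.5628 -0.0391  0.147 ]
tab ear side fixed [ 0.546  -0.2483  0.19  ]Traceback (most recent call last):
  File "<stdin>", line 12, in <module>
  File "<stdin>", line 5, in <lambda>
    return _wrapfunc(a, 'round', decimals=decimals, out=out)
    return _wrapit(obj, method, *args, **kwds)
    conv = _array_converter(obj)
ValueError: setting an array element with a sequence. The requested array has an inhomogeneous shape after 1 dimensions. The detected shape was (2,) + inhomogeneous part.
```

Call:
arm_command([
  [[0, 0, 2], 0],
  [[0, 0, 4], 0],
  [[0, 0, 6], 0],
  [[0, 0, 8], 0],
  [[0, 0, 10], 0],
])

```text
time: 0.65
position: [0.2296, 0.5806, 0.451]
tool_rot: [0.695, -0.132, 0.132, -0.694]
ft_force: [0.9, 0.9, -0.2]
grip_width: 0.0868
```

Call:
arm_command([
  [[0, 0, 2], 0],
  [[0, 0, 4], 0],
  [[0, 0, 6], 0],
  [[0, 0, 8], 0],
  [[0, 0, 10], 0],
])

```text
time: 1.15
position: [0.2279, 0.5766, 0.6956]
tool_rot: [-0.693, 0.132, -0.133, 0.696]
ft_force: [12.1, 41.7, 105.5]
grip_width: 0.0868
```

```bash
python3 - <<'E'
from h import *
print(get_obs()['q'])
E
```

```text
[ 1.01379009e+00  4.77368930e-01  2.17413926e-01  1.55167009e-03
  2.44274209e+00 -1.79261369e-01]
```

Call:
arm_command([
  [[0, 0, -0.2], 0],
  [[0, 0, -0.6], 0],
  [[0, 0, -1.2], 0],
  [[0, 0, -2], 0],
])

```text
time: 1.55
position: [0.2286, 0.5775, 0.6439]
tool_rot: [-0.693, 0.132, -0.133, 0.696]
ft_force: [0.2, 0.8, 0.3]
grip_width: 0.0868
```

```bash
python3 - <<'E'
from h import *
o=get_obs()
for k in o: print(k,np.round(o[k],4))
E
```

```text
time 1.55
q [ 1.0140e+00  4.0920e-01  4.7790e-01  8.0000e-04  2.2502e+00 -1.7950e-01]
joint_velocities [ 1.600e-03 -2.163e-01  9.247e-01 -3.000e-04 -6.962e-01 -1.200e-03]
joint_torque [ 5.30000e-02 -4.09021e+01 -2.22764e+01  5.23000e-02  5.83900e-01
 -7.00000e-04]
position [0.2286 0.5775 0.6439]
tool_rot [-0.6931  0.1321 -0.1328  0.6961]
ft_force [0.198  0.7944 0.3408]
moment [-0.014  -0.0156 -0.0183]
grip_width 0.0868
```

Call:
arm_command([
  [[0, 0, 0], 0],
  [[0, 0, 0], 0],
])

```text
time: 1.75
position: [0.2284, 0.5774, 0.6443]
tool_rot: [-0.694, 0.132, -0.133, 0.695]
ft_force: [0.0, 0.4, 0.5]
grip_width: 0.0871
```

```bash
python3 - <<'E'
from h import *
from scipy.spatial.transform import Rotation as R
o=get_obs()
print(o['time'],o['position'],o['q'],o['q'][[1,2,4]].sum())
print(R.from_quat(o['tool_rot']).as_matrix())
E
```

```text
1.75 [0.22843826 0.57735391 0.64425319] [ 1.01397626e+00  4.10581449e-01  4.74610769e-01  7.64869497e-04
  2.25415354e+00 -1.79528422e-01] 3.1393457589697435
[[ 9.29843927e-01  6.83856539e-04  3.67953534e-01]
 [-3.67954125e-01  2.22081459e-03  9.29841293e-01]
 [-1.81278529e-04 -9.99997300e-01  2.31663879e-03]]
```

Call:
arm_command([
  [[0, 0, 0], 1.6],
  [[0, 0, 0.0], 3.2],
  [[0, 0, 0], 4.8],
  [[0, 0, 0], 6.4],
  [[0, 0, 0], 8],
])

```text
time: 2.25
position: [0.2287, 0.5778, 0.646]
tool_rot: [-0.696, -0.116, 0.115, 0.7]
ft_force: [-1.1, -0.5, 0.9]
grip_width: 0.0871
```

Call:
arm_command([
  [[0, 0, 0.3], 1.6],
  [[0, 0, 0.6], 3.2],
  [[0, 0, 0.9], 4.8],
  [[0, 0, 1.2], 6.4],
  [[0, 0, 1.4], 7.95],
])

```text
time: 2.75
position: [0.2286, 0.5776, 0.6815]
tool_rot: [-0.615, -0.346, 0.345, 0.619]
ft_force: [-0.3, 0.5, -0.4]
grip_width: 0.0871
```

```bash
cat >> h.py <<'E'
from scipy.spatial.transform import Rotation as Rot
def st():
    o=get_obs(); M=Rot.from_quat(o['tool_rot']).as_matrix(); a=M[:,1]; j=M[:,2]
    g=o['position']-pinch_z*a
    print('t',round(o['time'],2),'tcp',o['position'].round(4),'grasp',g.round(4),'q',o['q'].round(4),'F',np.round(o['ft_force'],1),'w',round(o['grip_width'],4))
    print(' lean',round(np.degrees(np.arccos(-a[2])),2),'leanaz',round(np.degrees(np.arctan2(a[1],a[0])),1),'jawaz',round(np.degrees(np.arctan2(j[1],j[0])),2),'jawtilt',round(np.degrees(np.arcsin(j[2])),2),'q1',round(np.degrees(o['q'][0]),1))
E
python3 -c "
from h import *
st()"
```

```text
t 2.75 tcp [0.2286 0.5776 0.6815] grasp [0.2286 0.5775 0.7002] q [ 1.0125  0.4554  0.2968  0.0048  2.3849 -1.5755] F [-0.3  0.5 -0.4] w 0.0871
 lean 0.31 leanaz 95.1 jawaz 148.48 jawtilt 0.19 q1 58.0
```

Call:
arm_command([
  [[0.1, 0.15, 0.15], 0],
  [[0.2, 0.3, 0.3], 0],
  [[0.25, 0.4, 0.4], 0],
])

```text
time: 3.05
position: [0.2344, 0.5858, 0.6853]
tool_rot: [-0.617, -0.343, 0.344, 0.619]
ft_force: [0.9, 1.0, -0.5]
grip_width: 0.087
```

```bash
python3 -c "
from h import *
st()"
```

```text
t 3.05 tcp [0.2344 0.5858 0.6853] grasp [0.2344 0.5858 0.704 ] q [ 1.0115  0.4937  0.2181  0.0056  2.4297 -1.57  ] F [ 0.9  1.  -0.5] w 0.087
 lean 0.21 leanaz 147.3 jawaz 148.15 jawtilt 0.21 q1 58.0
```

Call:
arm_command([
  [[0.8, 1.3, 1.3], 0],
])

```text
time: 3.15
position: [0.2429, 0.5922, 0.6854]
tool_rot: [-0.611, -0.351, 0.337, 0.625]
ft_force: [0.4, 0.2, -0.3]
grip_width: 0.0867
```

```bash
python3 -c "
from h import *
st()"
```

```text
t 3.15 tcp [0.2429 0.5922 0.6854] grasp [0.2428 0.5917 0.704 ] q [ 1.003   0.4939  0.218   0.0123  2.4026 -1.5747] F [ 0.4  0.2 -0.3] w 0.0867
 lean 1.62 leanaz 74.4 jawaz 148.22 jawtilt 0.45 q1 57.5
```

Call:
arm_command([
  [[1.1, 1.7, 1.2], 0],
  [[2.2, 3.4, 2.4], 0],
  [[3.3, 5.1, 3.6], 0],
])

```text
time: 3.45
position: [0.2699, 0.6134, 0.6673]
tool_rot: [-0.605, -0.358, 0.329, 0.631]
ft_force: [-0.2, -0.3, -0.9]
grip_width: 0.087
```

```bash
python3 -c "
from h import *
st()"
```

```text
t 3.45 tcp [0.2699 0.6134 0.6673] grasp [0.2696 0.6124 0.6859] q [ 0.9831  0.5231  0.2179  0.0187  2.3463 -1.5888] F [-0.2 -0.3 -0.9] w 0.087
 lean 3.19 leanaz 70.2 jawaz 148.15 jawtilt 0.67 q1 56.3
```

Call:
arm_command([
  [[6, 6, 6], 0],
])

```text
time: 3.55
position: [0.2866, 0.6183, 0.6648]
tool_rot: [-0.599, -0.366, 0.322, 0.635]
ft_force: [-0.5, -0.1, -0.5]
grip_width: 0.0869
```

```bash
python3 -c "
from h import *
st()"
```

```text
t 3.55 tcp [0.2866 0.6183 0.6648] grasp [0.2861 0.6169 0.6834] q [ 0.9637  0.5278  0.218   0.0261  2.3177 -1.6054] F [-0.5 -0.1 -0.5] w 0.0869
 lean 4.6 leanaz 69.0 jawaz 148.29 jawtilt 0.86 q1 55.2
```

Call:
arm_command([
  [[1.1, 2.4, 2.2], 1.7],
])

```text
time: 3.65
position: [0.2924, 0.6266, 0.6641]
tool_rot: [-0.565, -0.417, 0.36, 0.614]
ft_force: [0.2, 0.3, 0.0]
grip_width: 0.0867
```

Call:
arm_command([
  [[1.1, 2.4, 2.2], 0],
])

```text
time: 3.75
position: [0.2958, 0.6357, 0.6644]
tool_rot: [-0.56, -0.424, 0.35, 0.62]
ft_force: [-0.2, -0.1, -0.0]
grip_width: 0.0869
```

Call:
arm_command([
  [[1.1, 2.4, 2.2], 0],
])

```text
time: 3.85
position: [0.2988, 0.6452, 0.665]
tool_rot: [-0.555, -0.431, 0.341, 0.625]
ft_force: [-0.3, 0.4, 0.3]
grip_width: 0.087
```

```bash
python3 -c "
from h import *
st()"
```

```text
t 3.85 tcp [0.2988 0.6452 0.665 ] grasp [0.2978 0.6423 0.6835] q [ 0.9593  0.5324  0.218   0.0569  2.2353 -1.7321] F [-0.3  0.4  0.3] w 0.087
 lean 9.25 leanaz 71.1 jawaz 156.48 jawtilt 0.76 q1 55.0
```

Call:
arm_command([
  [[1.1, 2.4, 2.2], 0.3],
])

```text
time: 3.95
position: [0.3019, 0.6547, 0.6656]
tool_rot: [-0.542, -0.447, 0.341, 0.624]
ft_force: [-0.4, -0.4, 0.1]
grip_width: 0.087
```

Call:
arm_command([
  [[1.1, 2.4, 2.2], 0],
])

```text
time: 4.05
position: [0.3059, 0.6643, 0.6663]
tool_rot: [-0.536, -0.455, 0.332, 0.629]
ft_force: [-0.9, -0.2, 0.3]
grip_width: 0.0873
```

Call:
arm_command([
  [[1.1, 2.4, 2.2], 0],
])

```text
time: 4.15
position: [0.3098, 0.674, 0.6672]
tool_rot: [-0.53, -0.462, 0.323, 0.633]
ft_force: [0.2, 0.3, -0.0]
grip_width: 0.0869
```

Call:
arm_command([
  [[1.1, 2.4, 2.2], 0],
])

```text
time: 4.25
position: [0.3138, 0.6837, 0.6684]
tool_rot: [-0.524, -0.47, 0.313, 0.637]
ft_force: [0.2, 0.2, -0.3]
grip_width: 0.0869
```

Call:
arm_command([
  [[1.1, 2.4, 2.2], 0],
])

```text
time: 4.35
position: [0.3179, 0.6935, 0.6699]
tool_rot: [-0.517, -0.478, 0.304, 0.641]
ft_force: [-0.3, -1.0, -0.2]
grip_width: 0.0869
```

Call:
arm_command([
  [[1.1, 2.4, 2.2], 0],
])

```text
time: 4.45
position: [0.3221, 0.7033, 0.6716]
tool_rot: [-0.511, -0.486, 0.294, 0.646]
ft_force: [0.7, -0.4, -0.5]
grip_width: 0.0873
```

```bash
python3 -c "
from h import *
st()"
```

```text
t 4.45 tcp [0.3221 0.7033 0.6716] grasp [0.3199 0.6976 0.6893] q [ 0.9635  0.5435  0.218   0.089   2.0542 -1.7397] F [ 0.7 -0.4 -0.5] w 0.0873
 lean 19.1 leanaz 69.1 jawaz 158.06 jawtilt 0.37 q1 55.2
```

Call:
arm_command([
  [[1.1, 2.4, 2.2], 0],
])

```text
time: 4.55
position: [0.3263, 0.7132, 0.6736]
tool_rot: [-0.504, -0.494, 0.284, 0.65]
ft_force: [-0.1, -0.5, -0.3]
grip_width: 0.087
```

Call:
arm_command([
  [[1.1, 2.4, 2.2], 0],
])

```text
time: 4.65
position: [0.3305, 0.7232, 0.6758]
tool_rot: [-0.496, -0.501, 0.274, 0.654]
ft_force: [0.1, 0.1, 0.2]
grip_width: 0.0867
```

Call:
arm_command([
  [[1.1, 2.4, 2.2], 0],
])

```text
time: 4.75
position: [0.3348, 0.7332, 0.6783]
tool_rot: [-0.489, -0.509, 0.263, 0.657]
ft_force: [-0.4, -0.2, 0.5]
grip_width: 0.0871
```

Call:
arm_command([
  [[1.1, 2.4, 2.2], 0],
])

```text
time: 4.85
position: [0.3391, 0.7432, 0.681]
tool_rot: [-0.482, -0.517, 0.253, 0.661]
ft_force: [-0.4, -0.1, -0.4]
grip_width: 0.0873
```

Call:
arm_command([
  [[1.1, 2.4, 2.2], 0],
])

```text
time: 4.95
position: [0.3434, 0.7533, 0.6839]
tool_rot: [-0.474, -0.524, 0.242, 0.665]
ft_force: [-0.1, -0.1, 1.0]
grip_width: 0.0866
```

Call:
arm_command([
  [[1.1, 2.4, 2.2], 0],
])

```text
time: 5.05
position: [0.3477, 0.7633, 0.687]
tool_rot: [-0.466, -0.532, 0.232, 0.668]
ft_force: [1.1, -0.3, -0.5]
grip_width: 0.0874
```

Call:
arm_command([
  [[1.1, 2.4, 2.2], 0],
])

```text
time: 5.15
position: [0.3521, 0.7734, 0.6904]
tool_rot: [-0.458, -0.539, 0.221, 0.671]
ft_force: [0.3, 0.0, 0.3]
grip_width: 0.0871
```

Call:
arm_command([
  [[1.1, 2.4, 2.2], 0],
])

```text
time: 5.25
position: [0.3565, 0.7834, 0.6939]
tool_rot: [-0.45, -0.547, 0.21, 0.675]
ft_force: [-0.7, -0.5, 0.2]
grip_width: 0.0868
```

Call:
arm_command([
  [[1.1, 2.4, 2.2], 0],
])

```text
time: 5.35
position: [0.3608, 0.7934, 0.6977]
tool_rot: [-0.441, -0.554, 0.199, 0.678]
ft_force: [-1.0, 0.6, -0.4]
grip_width: 0.0868
```

```bash
python3 -c "
from h import *
st()"
```

```text
t 5.35 tcp [0.3608 0.7934 0.6977] grasp [0.3567 0.7834 0.713 ] q [ 0.9709  0.5671  0.218   0.1212  1.7524 -1.7247] F [-1.   0.6 -0.4] w 0.0868
 lean 35.12 leanaz 67.6 jawaz 157.78 jawtilt -0.16 q1 55.6
```

Call:
arm_command([
  [[0.4, -1.9, -0.4], -1.3],
  [[0.8, -3.8, -0.8], -2.6],
  [[1.2, -5.7, -1.2], -3.9],
  [[1.6, -7.6, -1.6], -5.2],
  [[2, -9.5, -2], -6.5],
])

```text
time: 5.85
position: [0.4103, 0.5546, 0.6484]
tool_rot: [-0.579, -0.407, -0.001, 0.706]
ft_force: [-0.4, -0.7, 0.1]
grip_width: 0.0871
```

```bash
python3 -c "
from h import *
st()"
```

```text
t 5.85 tcp [0.4103 0.5546 0.6484] grasp [0.4015 0.5485 0.6637] q [ 0.8339  0.169   0.9624 -0.1301  1.41   -1.3683] F [-0.4 -0.7  0.1] w 0.0871
 lean 35.15 leanaz 34.9 jawaz 125.06 jawtilt -0.1 q1 47.8
```

Lean stays. Continue swinging.

Call:
arm_command([
  [[0, -1.9, -0.4], -1.2],
  [[0.1, -3.8, -0.8], -2.4],
  [[0.2, -5.7, -1.2], -3.6],
  [[0.2, -7.6, -1.6], -4.8],
  [[0.2, -9.5, -2], -6.2],
])

```text
time: 6.35
position: [0.4152, 0.3172, 0.5982]
tool_rot: [-0.666, -0.237, -0.189, 0.681]
ft_force: [0.8, 0.7, -0.5]
grip_width: 0.0872
```

Call:
arm_command([
  [[0, -1.9, -0.5], 0],
  [[0, -3.8, -1], 0],
  [[0, -5.7, -1.5], 0],
  [[0, -7.6, -2], 0],
  [[0, -9.5, -2.5], 0],
])

```text
time: 6.85
position: [0.4152, 0.0846, 0.5367]
tool_rot: [-0.667, -0.24, -0.187, 0.68]
ft_force: [1.1, -0.7, 0.3]
grip_width: 0.0868
```

Call:
arm_command([
  [[0, -1.9, -0.6], 0],
  [[0, -3.8, -1.2], 0],
  [[0, -5.7, -1.8], 0],
  [[0, -7.6, -2.4], 0],
  [[0, -9.5, -3], 0],
])

```text
time: 7.35
position: [0.4153, -0.1466, 0.4643]
tool_rot: [-0.669, -0.238, -0.188, 0.679]
ft_force: [1.0, -0.2, -0.3]
grip_width: 0.0873
```

```bash
python3 -c "
from h import *
st()
snap('wrist','wrist1')"
```

```text
t 7.35 tcp [ 0.4153 -0.1466  0.4643] grasp [ 0.4046 -0.1472  0.4796] q [-1.0219 -0.2385  1.8043  0.5542  1.3029 -2.742 ] F [ 1.  -0.2 -0.3] w 0.0873
 lean 35.05 leanaz 3.5 jawaz 94.12 jawtilt -0.41 q1 -58.6
```

View pics/wrist1.png

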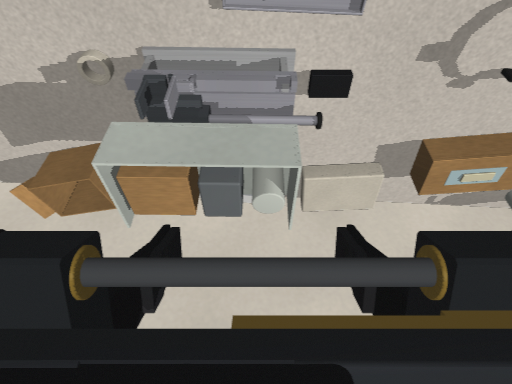

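```bash
python3 - <<'E'
from h import *
im=cv2.imread('pics/wrist1.png')[35:180,80:340]
cv2.imwrite('pics/wrist1c.png',cv2.resize(im,None,fx=3,fy=3,interpolation=cv2.INTER_CUBIC))
E
```

View pics/wrist1c.png

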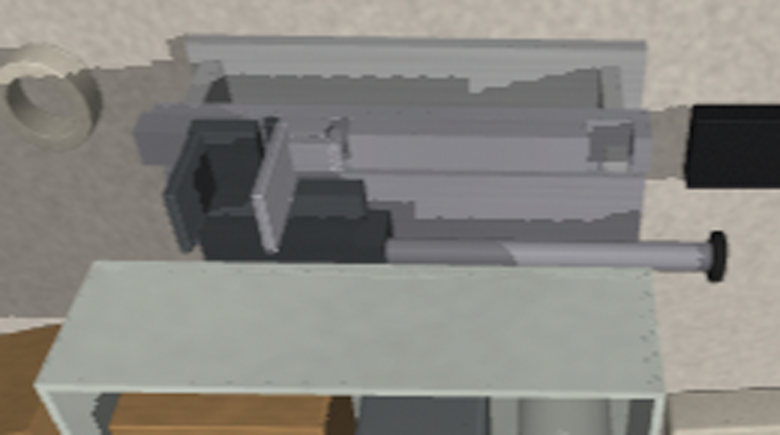

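```bash
python3 - <<'E'
from h import *
W=load('wrist1');T=load('top0');S=load('side0')
c=lambda x,y:(80+(x+.5)/3-.5,35+(y+.5)/3-.5)
def p(n,*a,z): print(n,onz(W,*c(*a),z).round(4))
print('cam',-W['R'].T@W['t'])
im=cv2.imread('pics/wrist1.png')[65:122,130:185]
cv2.imwrite('pics/wrist1d.png',cv2.resize(im,None,fx=12,fy=10,interpolation=cv2.INTER_NEAREST))
p('tab TF in',253,195,z=.19);p('tab TB in',263,250,z=.19);p('tab TB out',278,248,z=.19)
p('fix TF out',166,195,z=.19);p('fix TB out',183,250,z=.19);p('fix TB in',197,246,z=.19)
p('panel lowL',648,268,z=.205);p('panel lowR',95,262,z=.205)
p('panel topL',664,387,z=.29);p('panel topR',38,383,z=.29)
p('baseFL',646,40,z=.012);p('baseFR',185,37,z=.012)
p('rod disc',717,256,z=.147)
p('bar front top R',137,112,z=.12);p('bar L',650,115,z=.12)
print(tri(T,(100+140/6,165+247/6),S,(120+212/6,140+85/6)))
E
```

```text
cam [ 0.24877846 -0.15779659  0.57437523]
tab TF in [ 0.514 -0.275  0.19 ]
tab TB in [ 0.5456 -0.2751  0.19  ]
tab TB out [ 0.5438 -0.2675  0.19  ]
fix TF out [ 0.5172 -0.3161  0.19  ]
fix TB out [ 0.5487 -0.3149  0.19  ]
fix TB in [ 0.5457 -0.3075  0.19  ]
panel lowL [ 0.5305 -0.0852  0.205 ]
panel lowR [ 0.5474 -0.3531  0.205 ]
panel topL [ 0.527  -0.0849  0.29  ]
panel topR [ 0.5454 -0.3509  0.29  ]
baseFL [ 0.5104 -0.0762  0.012 ]
baseFR [ 0.5292 -0.3526  0.012 ]
rod disc [ 0.5636 -0.0371  0.147 ]
bar front top R [ 0.5168 -0.3485  0.12  ]
bar L [ 0.4985 -0.0835  0.12  ]
(array([0.45560985, 0.35616643, 0.13125491]), np.float64(0.002483858113206304))
```

View pics/wrist1d.png

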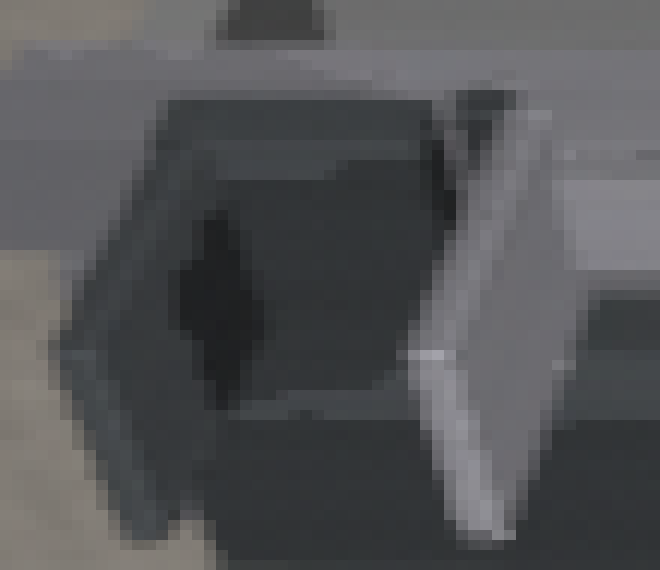

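Call:
arm_command([
  [[0.2, -1.2, -1.3], 0],
  [[0.4, -2.4, -2.6], 0],
  [[0.6, -3.6, -3.9], 0],
  [[0.8, -4.8, -5.2], 0],
  [[1.0, -5.9, -6.5], 0],
])

```text
time: 7.9
position: [0.4764, -0.2572, 0.347]
tool_rot: [-0.676, -0.207, -0.183, 0.683]
ft_force: [-0.4, -0.7, 0.1]
grip_width: 0.0869
```

```bash
python3 -c "
from h import *
st()"
```

```text
t 7.9 tcp [ 0.4764 -0.2572  0.347 ] grasp [ 0.4665 -0.2576  0.3628] q [-0.9971  0.0869  1.8121  0.5666  1.0109 -2.8526] F [-0.4 -0.7  0.1] w 0.0869
 lean 32.01 leanaz 2.0 jawaz 91.96 jawtilt 0.0 q1 -57.1
```

```bash
cat > fk.py <<'E'
import numpy as np
from scipy.optimize import least_squares
from scipy.spatial.transform import Rotation as R
D=[([1.01548708,.528432818,1.43388424,-5e-6,1.18138753,-.17847861],[.22953467,.5804991,.19829791]),
([1.01397626,.410581449,.474610769,.000764869,2.25415354,-.179528422],[.22843826,.57735391,.64425319]),
([1.0125,.4554,.2968,.0048,2.3849,-1.5755],[.2286,.5776,.6815]),
([.9831,.5231,.2179,.0187,2.3463,-1.5888],[.2699,.6134,.6673]),
([.9593,.5324,.218,.0569,2.2353,-1.7321],[.2988,.6452,.665]),
([.9635,.5435,.218,.089,2.0542,-1.7397],[.3221,.7033,.6716]),
([.9709,.5671,.218,.1212,1.7524,-1.7247],[.3608,.7934,.6977]),
([.8339,.169,.9624,-.1301,1.41,-1.3683],[.4103,.5546,.6484]),
([-1.0219,-.2385,1.8043,.5542,1.3029,-2.742],[.4153,-.1466,.4643]),
([-.9971,.0869,1.8121,.5666,1.0109,-2.8526],[.4764,-.2572,.347])]
Ry=lambda a:R.from_euler('y',a).as_matrix(); Rz=lambda a:R.from_euler('z',a).as_matrix()
def fk(q,P):
    d1,x1,y1,a2,ex,ez,tz=P
    W=Rz(q[0])@Ry(q[1])@Ry(q[2])@Rz(q[3])@Ry(q[4])
    p=Rz(q[0])@(np.array([x1,y1,d1])+Ry(q[1])@(np.array([0,0,a2])+Ry(q[2])@(np.array([ex,0,ez])+Rz(q[3])@Ry(q[4])@np.array([0,0,tz]))))
    return p,W@Rz(q[5])
if __name__=='__main__':
    f=lambda P:np.concatenate([fk(q,P)[0]-p for q,p in D])
    r=least_squares(f,[.3,0,.1,.4,0,.35,.25]); print(r.x.round(4),np.abs(r.fun).max()); np.save('P.npy',r.x)
    p,M=fk(D[0][0],r.x); print(M.round(3)); print(R.from_quat([.69528992,-.13270844,.13217581,-.69389477]).as_matrix().round(3))
    p,M=fk(D[-1][0],r.x); print(M.round(3)); print(R.from_quat([-0.676,-.207,-.183,.683]).as_matrix().round(3))
E
python3 fk.py
```

```text
[0.2742 0.     0.111  0.588  0.1141 0.3917 0.3288] 8.421421021748143e-05
[[-0.368 -0.93  -0.001]
 [-0.93   0.368 -0.002]
 [ 0.002  0.    -1.   ]]
[[ 0.93  -0.001  0.368]
 [-0.368 -0.002  0.93 ]
 [-0.    -1.    -0.002]]
[[ 0.034 -0.847  0.53 ]
 [-0.999 -0.029  0.018]
 [-0.    -0.53  -0.848]]
[[ 0.847  0.53  -0.035]
 [ 0.03   0.019  0.999]
 [ 0.53  -0.848  0.   ]]
```

```bash
cat > ik.py <<'E'
from fk import *
P=np.load('P.npy')
lo=np.array([-3.08,-.75,.22,-1.43,0,-2.85]);hi=np.array([3.08,2.2,2.44,4.57,2.65,2.85])
def tool(lean,az,flip):
    a=np.array([np.sin(lean)*np.cos(az),np.sin(lean)*np.sin(az),-np.cos(lean)])
    j=np.array([-np.sin(az),np.cos(az),0])*flip
    x=np.cross(a,j)
    return np.c_[-j,-x,a]   # M cols
def ik(p,M,q0):
    f=lambda q:(lambda pp,MM:np.r_[(pp-p)*10,(MM-M).ravel()])(*fk(q,P))
    r=least_squares(f,q0,bounds=(lo-np.array([0,0,.1,0,0,1.2]),hi+np.array([0,0,0,0,0,1.2]))); return r.x,np.abs(r.fun).max()
if __name__=='__main__':
    for lean in (32,35,40):
      for p in ([.44,-.295,.30],[.47,-.295,.253],[.539,-.291,.155],[.53,-.151,.155],[.466,.356,.12],[.55,.02,.2]):
        for fl in (1,-1):
          q0=[-.9 if p[1]<0 else .2,.3,1.7,.5,1,-2.7 if fl>0 else .4]
          q,e=ik(np.array(p),tool(np.radians(lean),np.radians(3.7),fl),q0)
          print(lean,p,fl,q.round(3),round(e,4))
E
python3 ik.py
```

```text
32 [0.44, -0.295, 0.3] 1 [-1.132  0.154  1.878  0.632  0.988 -3.092] 0.0
32 [0.44, -0.295, 0.3] -1 [-1.132  0.154  1.878  0.632  0.988  0.05 ] 0.0
32 [0.47, -0.295, 0.253] 1 [-1.066  0.254  1.902  0.689  0.854 -3.13 ] 0.0
32 [0.47, -0.295, 0.253] -1 [-1.066  0.254  1.902  0.689  0.854  0.011] 0.0
32 [0.539, -0.291, 0.155] 1 [-0.928  0.481  1.896  0.865  0.622 -3.248] 0.0
32 [0.539, -0.291, 0.155] -1 [-0.928  0.481  1.896  0.865  0.622 -0.106] 0.0
32 [0.53, -0.151, 0.155] 1 [-0.715  0.403  2.093  1.058  0.442 -3.282] 0.0
32 [0.53, -0.151, 0.155] -1 [-0.715  0.403  2.093  1.058  0.442 -0.14 ] 0.0
32 [0.466, 0.356, 0.12] 1 [ 0.62   0.53   1.976 -1.102  0.318 -0.006] 0.0
32 [0.466, 0.356, 0.12] -1 [ 0.62   0.53   1.976 -1.102  0.318  3.135] 0.0
32 [0.55, 0.02, 0.2] 1 [-0.276  0.287  2.078  0.64   0.301 -2.481] 0.0
32 [0.55, 0.02, 0.2] -1 [-0.276  0.287  2.078  0.64   0.301  0.661] 0.0
35 [0.44, -0.295, 0.3] 1 [-1.167  0.154  1.91   0.709  0.982 -3.18 ] 0.0
35 [0.44, -0.295, 0.3] -1 [-1.167  0.154  1.91   0.709  0.982 -0.038] 0.0
35 [0.47, -0.295, 0.253] 1 [-1.098  0.257  1.934  0.778  0.
[... 887 characters left out ...]
928  0.853 -3.411] 0.0
40 [0.47, -0.295, 0.253] -1 [-1.151  0.269  1.987  0.928  0.853 -0.27 ] 0.0
40 [0.539, -0.291, 0.155] 1 [-0.999  0.51   1.98   1.203  0.646 -3.636] 0.0
40 [0.539, -0.291, 0.155] -1 [-0.999  0.51   1.98   1.203  0.646 -0.494] 0.0
40 [0.53, -0.151, 0.155] 1 [-0.791  0.445  2.195  1.572  0.506 -3.866] 0.0
40 [0.53, -0.151, 0.155] -1 [-0.791  0.445  2.195  1.572  0.506 -0.724] 0.0
40 [0.466, 0.356, 0.12] 1 [ 0.669  0.554  1.999 -1.43   0.378  0.361] 0.0455
40 [0.466, 0.356, 0.12] -1 [ 0.454  0.501  2.069 -0.013  0.     1.9  ] 0.1962
40 [0.55, 0.02, 0.2] 1 [-0.315  0.309  2.195  1.668  0.241 -3.538] 0.0
40 [0.55, 0.02, 0.2] -1 [-0.315  0.309  2.195  1.668  0.241 -0.396] 0.0
```

```bash
cat > sim.py <<'E'
from ik import *
q=np.array([-.9971,.0869,1.8121,.5666,1.0109,-2.8526])
p0,M0=fk(q,P)
way=[((.4764,-.2572,.347),0),((.42,-.12,.50),-33),((.42,.2,.55),-80),((.38,.54,.42),-127)]
for (pa,ya),(pb,yb) in zip(way,way[1:]):
  for s in np.linspace(0.25,1,4):
    p=np.array(pa)*(1-s)+np.array(pb)*s; y=ya*(1-s)+yb*s
    q,e=ik(p,Rz(np.radians(y))@M0,q); print(p.round(3),round(y),q.round(3),round(e,4))
E
python3 sim.py
python3 - <<'E'
from h import *
T=load('top0')
for u,v in ((256,70),(256,14),(256,2)): print(onz(T,u,v,0))
E
```

```text
[ 0.462 -0.223  0.385] -8 [-0.933 -0.036  1.829  0.48   1.002 -2.585] 0.0
[ 0.448 -0.189  0.424] -16 [-0.838 -0.142  1.817  0.352  1.015 -2.273] 0.0
[ 0.434 -0.154  0.462] -25 [-0.705 -0.221  1.775  0.185  1.058 -1.925] 0.0
[ 0.42 -0.12  0.5 ] -33 [-0.531 -0.266  1.708 -0.006  1.141 -1.559] 0.0
[ 0.42  -0.04   0.512] -45 [-0.114 -0.21   1.64  -0.336  1.262 -0.908] 0.0
[0.42  0.04  0.525] -56 [ 0.211 -0.092  1.517 -0.51   1.486 -0.424] 0.0
[0.42  0.12  0.538] -68 [ 0.424  0.048  1.35  -0.566  1.722 -0.084] 0.0
[0.42 0.2  0.55] -80 [ 0.558  0.196  1.146 -0.566  1.949  0.176] 0.0
[0.41  0.285 0.518] -92 [ 0.661  0.344  1.02  -0.502  2.084  0.476] 0.0
[0.4   0.37  0.485] -104 [ 0.733  0.492  0.865 -0.403  2.21   0.762] 0.0
[0.39  0.455 0.452] -115 [ 0.785  0.641  0.681 -0.273  2.327  1.055] 0.0
[0.38 0.54 0.42] -127 [ 0.825  0.794  0.463 -0.11   2.436  1.372] 0.0
[ 0.94865245 -0.02171469  0.        ]
[ 1.15801857 -0.01657419  0.        ]
[ 1.20403091 -0.01544446  0.        ]
```

Call:
arm_command([
  [[-0.45, 1.1, 1.2], -1.3],
  [[-0.9, 2.2, 2.4], -2.6],
  [[-1.35, 3.3, 3.6], -3.9],
  [[-1.8, 4.4, 4.8], -5.2],
  [[-2.25, 5.5, 6.1], -6.6],
])

```text
time: 8.4
position: [0.4283, -0.1364, 0.4769]
tool_rot: [0.706, 0.033, 0.343, -0.619]
ft_force: [0.4, 0.5, -0.3]
grip_width: 0.0875
```

Call:
arm_command([
  [[0, 1.5, 0.2], -1.1],
  [[0, 3, 0.4], -2.2],
  [[0, 4.6, 0.6], -3.3],
  [[0, 6.2, 0.8], -4.4],
  [[0, 7.8, 1], -5.5],
])

```text
time: 8.9
position: [0.429, 0.0002, 0.4902]
tool_rot: [0.699, -0.105, 0.447, -0.549]
ft_force: [0.6, -0.8, -0.2]
grip_width: 0.0873
```

Call:
arm_command([
  [[0, 1.7, 0.2], -1.3],
  [[0, 3.4, 0.4], -2.6],
  [[0, 5, 0.6], -3.9],
  [[-0.1, 6.7, 0.2], -5.1],
  [[-0.2, 8.4, -0.4], -6.3],
])

```text
time: 9.4
position: [0.4243, 0.2122, 0.4797]
tool_rot: [0.642, -0.292, 0.578, -0.409]
ft_force: [1.2, -1.0, -0.3]
grip_width: 0.0875
```

```bash
python3 -c "
from h import *
st()"
```

```text
t 9.4 tcp [0.4243 0.2122 0.4797] grasp [0.4225 0.2214 0.4959] q [ 0.5566  0.2256  1.2682 -0.5078  1.8171  0.2845] F [ 1.2 -1.  -0.3] w 0.0875
 lean 30.27 leanaz -78.8 jawaz 10.85 jawtilt 0.22 q1 31.9
```

Call:
arm_command([
  [[-0.2, 1.6, -0.3], -1.1],
  [[-0.4, 3.2, -0.6], -2.2],
  [[-0.6, 4.8, -0.9], -3.3],
  [[-0.9, 6.5, -1.2], -4.4],
  [[-1.1, 8.2, -1.5], -5.5],
])

```text
time: 9.9
position: [0.3959, 0.4165, 0.4408]
tool_rot: [0.556, -0.438, 0.657, -0.26]
ft_force: [0.6, 0.9, 0.2]
grip_width: 0.0872
```

Call:
arm_command([
  [[-0.2, 1.6, -0.3], -1.1],
  [[-0.4, 3.2, -0.6], -2.2],
  [[-0.6, 4.5, -0.9], -3.2],
])

```text
time: 10.2
position: [0.3809, 0.5292, 0.4175]
tool_rot: [0.49, -0.511, 0.687, -0.166]
ft_force: [0.3, 0.4, -0.6]
grip_width: 0.0871
```

```bash
python3 -c "
from h import *
st()"
```

```text
t 10.2 tcp [0.3809 0.5292 0.4175] grasp [0.386  0.5371 0.4336] q [ 0.8209  0.752   0.5403 -0.1262  2.3656  1.3235] F [ 0.3  0.4 -0.6] w 0.0871
 lean 30.2 leanaz -122.9 jawaz -32.66 jawtilt -0.12 q1 47.0
```

Call:
arm_command([
  [[0.35, 0.5, 0], 0],
  [[0.7, 1.0, 0], 0],
  [[0.9, 1.3, 0], 0],
])

```text
time: 10.5
position: [0.4041, 0.5605, 0.4174]
tool_rot: [0.49, -0.51, 0.686, -0.167]
ft_force: [0.9, 0.3, 0.9]
grip_width: 0.0872
```

```bash
python3 -c "
from h import *
st()"
```

```text
t 10.5 tcp [0.4041 0.5605 0.4174] grasp [0.4092 0.5685 0.4335] q [ 0.8266  0.8534  0.3339 -0.1402  2.4702  1.3063] F [0.9 0.3 0.9] w 0.0872
 lean 30.21 leanaz -122.7 jawaz -32.49 jawtilt -0.12 q1 47.4
```

Call:
arm_command([
  [[0.2, 0.3, 0.1], 0],
  [[0.4, 0.6, 0.25], 0],
  [[0.55, 0.8, 0.4], 0],
])

```text
time: 10.8
position: [0.4124, 0.5726, 0.4214]
tool_rot: [0.491, -0.51, 0.686, -0.166]
ft_force: [-0.1, 0.1, 0.4]
grip_width: 0.0869
```

Call:
arm_command([
  [[1.8, 2.6, 1.5], 0],
])

```text
time: 10.9
position: [0.415, 0.5763, 0.4233]
tool_rot: [0.484, -0.516, 0.685, -0.175]
ft_force: [0.7, -0.5, -0.4]
grip_width: 0.0871
```

Call:
arm_command([
  [[1.8, 2.6, 1.5], 0],
])

```text
time: 11.0
position: [0.4173, 0.58, 0.4247]
tool_rot: [0.478, -0.521, 0.683, -0.184]
ft_force: [-0.6, 0.1, 0.3]
grip_width: 0.0872
```

```bash
python3 -c "
from h import *
st()"
```

```text
t 11.0 tcp [0.4173 0.58   0.4247] grasp [0.4219 0.5873 0.4413] q [ 0.8289  0.8907  0.218  -0.1362  2.501   1.3049] F [-0.6  0.1  0.3] w 0.0872
 lean 27.44 leanaz -122.4 jawaz -32.41 jawtilt 0.03 q1 47.5
```

Call:
arm_command([
  [[1.8, 2.6, 1.5], 0],
])

```text
time: 11.1
position: [0.4198, 0.584, 0.425]
tool_rot: [0.472, -0.526, 0.681, -0.192]
ft_force: [-0.7, 0.6, 1.3]
grip_width: 0.0867
```

Call:
arm_command([
  [[1.8, 2.6, 1.5], 0],
])

```text
time: 11.2
position: [0.4225, 0.5882, 0.4247]
tool_rot: [0.466, -0.531, 0.68, -0.2]
ft_force: [-0.2, -0.1, -0.3]
grip_width: 0.0872
```

Call:
arm_command([
  [[1.8, 2.6, 1.5], 0],
])

```text
time: 11.3
position: [0.4255, 0.5927, 0.4242]
tool_rot: [0.46, -0.535, 0.678, -0.208]
ft_force: [0.1, 0.5, -0.2]
grip_width: 0.0869
```

Call:
arm_command([
  [[1.8, 2.6, 1.5], 0],
])

```text
time: 11.4
position: [0.4285, 0.5974, 0.4236]
tool_rot: [0.454, -0.54, 0.676, -0.215]
ft_force: [0.3, -0.0, -0.2]
grip_width: 0.087
```

Call:
arm_command([
  [[1.8, 2.6, 1.5], 0],
])

```text
time: 11.5
position: [0.4317, 0.6024, 0.423]
tool_rot: [0.447, -0.544, 0.674, -0.224]
ft_force: [0.1, -0.2, 0.3]
grip_width: 0.0871
```

Call:
arm_command([
  [[1.8, 2.6, 1.5], 0],
])

```text
time: 11.6
position: [0.435, 0.6075, 0.4226]
tool_rot: [0.44, -0.549, 0.671, -0.232]
ft_force: [-0.1, -0.1, -0.0]
grip_width: 0.0869
```

Call:
arm_command([
  [[1.8, 2.6, 1.5], 0],
])

```text
time: 11.7
position: [0.4386, 0.6129, 0.4222]
tool_rot: [0.433, -0.554, 0.669, -0.241]
ft_force: [0.2, -0.4, -0.1]
grip_width: 0.0867
```

Call:
arm_command([
  [[1.8, 2.6, 1.5], 0],
])

```text
time: 11.8
position: [0.4423, 0.6185, 0.422]
tool_rot: [0.426, -0.559, 0.666, -0.249]
ft_force: [-0.3, -0.1, -0.6]
grip_width: 0.087
```

Call:
arm_command([
  [[1.8, 2.6, 1.5], 0],
])

```text
time: 11.9
position: [0.4461, 0.6243, 0.4217]
tool_rot: [0.419, -0.564, 0.663, -0.258]
ft_force: [-0.4, 0.5, -0.3]
grip_width: 0.087
```

Call:
arm_command([
  [[1.8, 2.6, 1.5], 0],
])

```text
time: 12.0
position: [0.4501, 0.6303, 0.4216]
tool_rot: [0.411, -0.568, 0.661, -0.267]
ft_force: [-1.1, -0.3, 0.2]
grip_width: 0.0872
```

```bash
python3 -c "
from h import *
st()"
```

```text
t 12.0 tcp [0.4501 0.6303 0.4216] grasp [0.4523 0.6342 0.4397] q [ 0.8315  0.8617  0.219  -0.0769  2.2948  1.349 ] F [-1.1 -0.3  0.2] w 0.0872
 lean 13.88 leanaz -118.5 jawaz -32.08 jawtilt 0.89 q1 47.6
```

Call:
arm_command([
  [[1.8, 2.6, 1.5], -0.9],
])

```text
time: 12.1
position: [0.4532, 0.6369, 0.4214]
tool_rot: [0.381, -0.59, 0.667, -0.25]
ft_force: [-0.3, 0.4, -1.1]
grip_width: 0.087
```

Call:
arm_command([
  [[1.8, 2.6, 1.6], 0],
])

```text
time: 12.2
position: [0.4582, 0.6421, 0.422]
tool_rot: [0.373, -0.595, 0.664, -0.259]
ft_force: [0.1, -0.0, -0.6]
grip_width: 0.0868
```

Call:
arm_command([
  [[1.8, 2.6, 1.6], 0],
])

```text
time: 12.3
position: [0.4618, 0.6486, 0.4233]
tool_rot: [0.365, -0.6, 0.66, -0.268]
ft_force: [-0.0, -0.4, -1.1]
grip_width: 0.0873
```

Call:
arm_command([
  [[1.8, 2.6, 1.6], 0],
])

```text
time: 12.4
position: [0.4657, 0.6553, 0.4245]
tool_rot: [0.357, -0.605, 0.656, -0.277]
ft_force: [0.5, 0.1, 0.6]
grip_width: 0.0873
```

Call:
arm_command([
  [[1.8, 2.6, 1.6], 0],
])

```text
time: 12.5
position: [0.47, 0.6621, 0.4256]
tool_rot: [0.348, -0.61, 0.651, -0.286]
ft_force: [0.6, -0.3, 0.2]
grip_width: 0.0871
```

Call:
arm_command([
  [[1.8, 2.6, 1.6], 0],
])

```text
time: 12.6
position: [0.4744, 0.669, 0.4267]
tool_rot: [0.339, -0.615, 0.647, -0.295]
ft_force: [-0.4, 0.3, 0.6]
grip_width: 0.0868
```

Call:
arm_command([
  [[1.8, 2.6, 1.6], 0],
])

```text
time: 12.7
position: [0.4791, 0.6761, 0.4279]
tool_rot: [0.331, -0.62, 0.643, -0.305]
ft_force: [0.2, 0.3, -0.5]
grip_width: 0.087
```

Call:
arm_command([
  [[1.8, 2.6, 1.6], 0],
])

```text
time: 12.8
position: [0.4839, 0.6834, 0.429]
tool_rot: [0.322, -0.625, 0.638, -0.314]
ft_force: [0.1, -0.8, -0.4]
grip_width: 0.0873
```

Call:
arm_command([
  [[1.8, 2.6, 1.6], 0],
])

```text
time: 12.9
position: [0.4889, 0.6908, 0.4303]
tool_rot: [0.312, -0.63, 0.633, -0.323]
ft_force: [0.2, -0.7, 0.3]
grip_width: 0.0868
```

Call:
arm_command([
  [[1.8, 2.6, 1.6], 0],
])

```text
time: 13.0
position: [0.494, 0.6984, 0.4318]
tool_rot: [-0.303, 0.635, -0.628, 0.332]
ft_force: [0.2, 0.7, 0.4]
grip_width: 0.0871
```

```bash
python3 -c "
from h import *
st()"
```

```text
t 13.0 tcp [0.494  0.6984 0.4318] grasp [0.4934 0.6979 0.4504] q [ 0.8272  0.8385  0.219  -0.0062  2.0416  1.463 ] F [0.2 0.7 0.4] w 0.0871
 lean 2.45 leanaz 40.0 jawaz -36.61 jawtilt 0.57 q1 47.4
```

Call:
arm_command([
  [[1.8, 2.6, 1.6], 0],
])

```text
time: 13.1
position: [0.4992, 0.7063, 0.4332]
tool_rot: [-0.293, 0.64, -0.623, 0.342]
ft_force: [-0.3, 0.2, 0.1]
grip_width: 0.0875
```

Call:
arm_command([
  [[1.8, 2.6, 1.6], 0],
])

```text
time: 13.2
position: [0.5045, 0.7142, 0.4349]
tool_rot: [-0.284, 0.644, -0.617, 0.351]
ft_force: [0.8, 1.1, 0.4]
grip_width: 0.0873
```

Call:
arm_command([
  [[1.8, 2.6, 1.6], 0],
])

```text
time: 13.3
position: [0.5098, 0.7223, 0.4366]
tool_rot: [-0.274, 0.649, -0.612, 0.36]
ft_force: [0.9, 0.5, -0.3]
grip_width: 0.087
```

Call:
arm_command([
  [[1.8, 2.6, 1.6], 0],
])

```text
time: 13.4
position: [0.5154, 0.7305, 0.4384]
tool_rot: [-0.264, 0.653, -0.606, 0.37]
ft_force: [0.0, 0.7, -0.1]
grip_width: 0.0872
```

Call:
arm_command([
  [[1.8, 2.6, 1.6], 0],
])

```text
time: 13.5
position: [0.521, 0.7388, 0.4404]
tool_rot: [-0.254, 0.657, -0.6, 0.379]
ft_force: [-0.2, -1.0, 0.2]
grip_width: 0.0872
```

Call:
arm_command([
  [[1.8, 2.6, 1.6], 0],
])

```text
time: 13.6
position: [0.5266, 0.7473, 0.4424]
tool_rot: [-0.244, 0.662, -0.593, 0.388]
ft_force: [-0.2, -0.1, -0.4]
grip_width: 0.0871
```

Call:
arm_command([
  [[1.8, 2.6, 1.6], 0],
])

```text
time: 13.7
position: [0.5324, 0.7558, 0.4446]
tool_rot: [-0.233, 0.666, -0.587, 0.398]
ft_force: [0.2, -0.0, 0.9]
grip_width: 0.0873
```

Call:
arm_command([
  [[1.8, 2.6, 1.6], 0],
])

```text
time: 13.8
position: [0.5381, 0.7643, 0.447]
tool_rot: [-0.223, 0.669, -0.58, 0.407]
ft_force: [0.4, 0.3, 0.2]
grip_width: 0.0871
```

Call:
arm_command([
  [[1.8, 2.6, 1.6], 0],
])

```text
time: 13.9
position: [0.544, 0.773, 0.4494]
tool_rot: [-0.212, 0.673, -0.573, 0.416]
ft_force: [0.2, -0.1, -0.0]
grip_width: 0.087
```

Call:
arm_command([
  [[1.8, 2.6, 1.6], 0],
])

```text
time: 14.0
position: [0.5499, 0.7817, 0.452]
tool_rot: [-0.202, 0.677, -0.566, 0.425]
ft_force: [0.1, 0.2, -0.8]
grip_width: 0.0872
```

```bash
python3 -c "
from h import *
st()"
```

```text
t 14.0 tcp [0.5499 0.7817 0.452 ] grasp [0.546  0.7765 0.4695] q [0.8298 0.8384 0.2191 0.0336 1.7316 1.4782] F [ 0.1  0.2 -0.8] w 0.0872
 lean 20.28 leanaz 53.0 jawaz -36.53 jawtilt 0.16 q1 47.5
```

Call:
arm_command([
  [[1.8, 2.6, 1.6], 0.1],
])

```text
time: 14.1
position: [0.5556, 0.7905, 0.4547]
tool_rot: [-0.194, 0.679, -0.557, 0.436]
ft_force: [0.4, 0.6, 0.4]
grip_width: 0.0869
```

Call:
arm_command([
  [[1.8, 2.6, 1.6], 0],
])

```text
time: 14.2
position: [0.5617, 0.7991, 0.4575]
tool_rot: [-0.183, 0.682, -0.55, 0.445]
ft_force: [0.0, -0.3, 0.4]
grip_width: 0.0869
```

Call:
arm_command([
  [[1.8, 2.6, 1.6], 0],
])

```text
time: 14.3
position: [0.5676, 0.8078, 0.4604]
tool_rot: [-0.172, 0.685, -0.543, 0.454]
ft_force: [0.7, 0.6, -0.2]
grip_width: 0.087
```

Call:
arm_command([
  [[1.8, 2.6, 1.6], 0],
])

```text
time: 14.4
position: [0.5734, 0.8165, 0.4635]
tool_rot: [-0.161, 0.688, -0.535, 0.463]
ft_force: [-0.5, -0.2, -0.6]
grip_width: 0.0869
```

Call:
arm_command([
  [[1.8, 2.6, 1.6], 0],
])

```text
time: 14.5
position: [0.5792, 0.8251, 0.4667]
tool_rot: [-0.15, 0.691, -0.527, 0.471]
ft_force: [0.3, 0.1, 0.3]
grip_width: 0.087
```

Call:
arm_command([
  [[1.8, 2.6, 1.6], 0],
])

```text
time: 14.6
position: [0.585, 0.8337, 0.4701]
tool_rot: [-0.139, 0.693, -0.52, 0.48]
ft_force: [-0.9, -0.3, 0.2]
grip_width: 0.0871
```

Call:
arm_command([
  [[1.8, 2.6, 1.6], 0],
])

```text
time: 14.7
position: [0.5907, 0.8422, 0.4735]
tool_rot: [-0.128, 0.696, -0.512, 0.488]
ft_force: [0.2, -0.8, 0.3]
grip_width: 0.0874
```

```bash
python3 -c "
from h import *
st()"
```

```text
t 14.7 tcp [0.5907 0.8422 0.4735] grasp [0.5847 0.8339 0.4891] q [0.8311 0.8525 0.2191 0.0621 1.493  1.472 ] F [ 0.2 -0.8  0.3] w 0.0874
 lean 33.23 leanaz 54.1 jawaz -35.94 jawtilt -0.02 q1 47.6
```

```bash
cat > sim2.py <<'E'
from ik import *
q=np.array([.8311,.8525,.2191,.0621,1.493,1.472])
p0,M0=fk(q,P)
way=[(p0,0),((.46,.3,.5),-40),((.43,-.1,.5),-50.4),((.44,-.29,.34),-50.4),((.47,-.295,.253),-50.4),((.539,-.291,.155),-50.4),((.53,-.151,.155),-50.4)]
for (pa,ya),(pb,yb) in zip(way,way[1:]):
  for s in np.linspace(1/3,1,3):
    p=np.array(pa)*(1-s)+np.array(pb)*s; y=ya*(1-s)+yb*s
    q,e=ik(p,Rz(np.radians(y))@M0,q); print(p.round(3),round(y),q.round(3),round(e,4))
E
python3 sim2.py
```

```text
[0.547 0.661 0.482] -13 [ 0.76   0.47   0.918 -0.029  1.174  1.624] 0.0
[0.504 0.481 0.491] -27 [ 0.645  0.196  1.3   -0.104  1.073  1.761] 0.0
[0.46 0.3  0.5 ] -40 [ 0.438 -0.054  1.555 -0.119  1.072  1.79 ] 0.0
[0.45  0.167 0.5  ] -43 [ 0.081 -0.202  1.675  0.065  1.092  1.454] 0.0
[0.44  0.033 0.5  ] -47 [-0.397 -0.287  1.73   0.298  1.198  1.012] 0.0
[ 0.43 -0.1   0.5 ] -50 [-0.837 -0.261  1.714  0.459  1.329  0.641] 0.0
[ 0.433 -0.163  0.447] -50 [-0.973 -0.169  1.786  0.521  1.248  0.435] 0.0
[ 0.437 -0.227  0.393] -50 [-1.07  -0.046  1.827  0.573  1.158  0.256] 0.0
[ 0.44 -0.29  0.34] -50 [-1.141  0.095  1.835  0.622  1.073  0.099] 0.0
[ 0.45  -0.292  0.311] -50 [-1.12   0.145  1.866  0.649  0.997  0.062] 0.0
[ 0.46  -0.293  0.282] -50 [-1.099  0.198  1.893  0.684  0.922  0.019] 0.0
[ 0.47  -0.295  0.253] -50 [-1.079  0.255  1.915  0.726  0.851 -0.03 ] 0.0
[ 0.493 -0.294  0.22 ] -50 [-1.029  0.33   1.922  0.781  0.764 -0.067] 0.0
[ 0.516 -0.292  0.188] -50 [-0.983  0.407  1.92   0.845  0.687 -0.112] 0.0
[ 0.539 -0.291  0.155] -50 [-0.939  0.484  1.91   0.919  0.621 -0.165] 0.0
[ 0.536 -0.244  0.155] -50 [-0.879  0.454  1.984  0.984  0.562 -0.189] 0.0
[ 0.533 -0.198  0.155] -50 [-0.809  0.429  2.051  1.058  0.503 -0.212] 0.0
[ 0.53  -0.151  0.155] -50 [-0.726  0.407  2.109  1.143  0.443 -0.234] 0.0
```

Call:
arm_command([
  [[-0.4, -1.6, 0.1], -0.6],
  [[-0.8, -3.4, 0.2], -1.3],
  [[-1.25, -5.2, 0.3], -2],
  [[-1.7, -7, 0.4], -2.7],
  [[-2.1, -8.8, 0.5], -3.4],
])

```text
time: 15.2
position: [0.5371, 0.6199, 0.4864]
tool_rot: [-0.023, 0.707, -0.579, 0.406]
ft_force: [0.4, -0.5, 0.8]
grip_width: 0.0869
```

Call:
arm_command([
  [[-0.45, -1.8, 0.1], -0.6],
  [[-0.9, -3.6, 0.2], -1.2],
  [[-1.3, -5.4, 0.3], -1.8],
  [[-1.7, -7.2, 0.4], -2.4],
  [[-2.1, -9, 0.5], -3],
])

```text
time: 15.7
position: [0.4847, 0.395, 0.4989]
tool_rot: [0.069, 0.704, -0.627, 0.327]
ft_force: [0.4, -0.3, 0.6]
grip_width: 0.0869
```

Call:
arm_command([
  [[-0.4, -1.7, 0], -0.8],
  [[-0.8, -3.4, 0], -1.5],
  [[-1.1, -5.1, 0], -2.2],
  [[-1.2, -6.8, 0], -2.6],
  [[-1.3, -8.5, 0], -2.9],
])

```text
time: 16.2
position: [0.4521, 0.1832, 0.4991]
tool_rot: [0.157, 0.69, -0.663, 0.247]
ft_force: [1.0, -0.5, -0.1]
grip_width: 0.0869
```

```bash
python3 -c "
from h import *
st()"
```

```text
t 16.2 tcp [0.4521 0.1832 0.4991] grasp [0.442  0.1819 0.5147] q [ 0.1692 -0.1776  1.6598 -0.0225  1.0794  1.6123] F [ 1.  -0.5 -0.1] w 0.0869
 lean 33.26 leanaz 7.6 jawaz -82.41 jawtilt -0.02 q1 9.7
```

Call:
arm_command([
  [[-0.2, -1.6, 0], -0.2],
  [[-0.4, -3.2, 0], -0.4],
  [[-0.6, -4.8, 0], -0.6],
  [[-0.8, -6.4, -0.1], -0.8],
  [[-0.8, -8, -0.3], -0.8],
])

```text
time: 16.7
position: [0.4323, -0.017, 0.4922]
tool_rot: [0.182, 0.683, -0.671, 0.224]
ft_force: [0.7, -0.7, 0.1]
grip_width: 0.087
```

Call:
arm_command([
  [[0.1, -1.5, -0.6], 0],
  [[0.1, -3.0, -1.4], 0],
  [[0.2, -4.5, -2.4], 0],
  [[0.2, -6, -3.6], 0],
  [[0.3, -7.5, -4.8], 0],
])

```text
time: 17.2
position: [0.44, -0.2058, 0.3707]
tool_rot: [0.181, 0.682, -0.672, 0.223]
ft_force: [0.2, -0.0, 0.1]
grip_width: 0.0871
```

```bash
python3 -c "
from h import *
st()"
```

```text
t 17.2 tcp [ 0.44   -0.2058  0.3707] grasp [ 0.4298 -0.2064  0.3863] q [-1.0267 -0.0458  1.8906  0.5813  1.077   0.2588] F [ 0.2 -0.   0.1] w 0.0871
 lean 33.2 leanaz 3.2 jawaz -86.57 jawtilt 0.18 q1 -58.8
```

Call:
arm_command([
  [[0.3, -1, -1], 0],
  [[0.6, -2, -2], 0],
  [[0.8, -2.8, -3.2], 0],
  [[1, -3.3, -4.2], 0],
  [[1, -3.4, -4.4], 0],
])

```text
time: 17.7
position: [0.4649, -0.2892, 0.2583]
tool_rot: [0.18, 0.685, -0.671, 0.221]
ft_force: [-0.5, 0.2, -0.3]
grip_width: 0.0874
```

```bash
python3 -c "
from h import *
st()
snap('wrist','wrist2'); snap('side','side2'); snap('top','top2')
for f in ('side2','top2'):
    im=cv2.imread('pics/%s.png'%f); im=im[150:320,240:440] if f=='side2' else im[110:250,250:450]
    im=np.clip((im/255.)**0.6*255*1.2,0,255).astype('uint8')
    cv2.imwrite('pics/%s_c.png'%f,cv2.resize(im,None,fx=3.5,fy=3.5,interpolation=cv2.INTER_CUBIC))
"
```

```text
t 17.7 tcp [ 0.4649 -0.2892  0.2583] grasp [ 0.4547 -0.2899  0.274 ] q [-1.0808  0.2356  1.9219  0.7123  0.8618 -0.012 ] F [-0.5  0.2 -0.3] w 0.0874
 lean 32.98 leanaz 3.8 jawaz -86.54 jawtilt -0.19 q1 -61.9
```

View pics/wrist2.png

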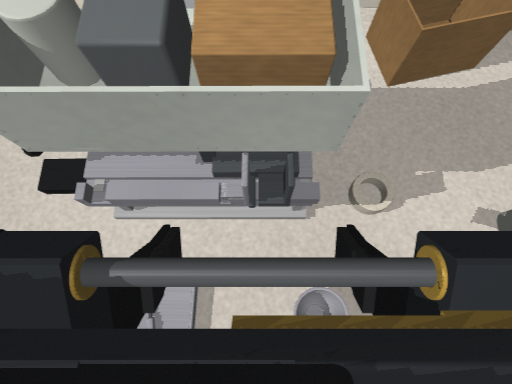

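View pics/side2_c.png

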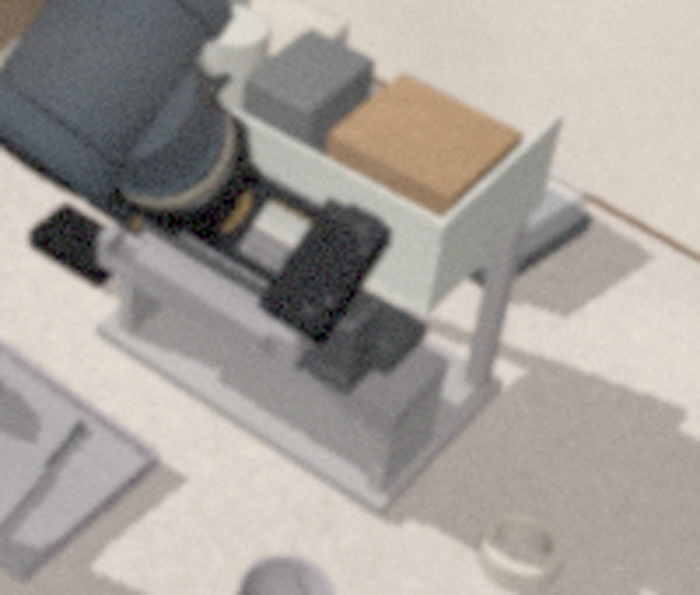

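```bash
python3 - <<'E'
from h import *
im=cv2.imread('pics/wrist2.png')[145:220,215:325]
cv2.imwrite('pics/wrist2c.png',cv2.resize(im,None,fx=7,fy=7,interpolation=cv2.INTER_NEAREST))
W=load('wrist2')
for x in (.515,.532,.549):
  for y in (-.3155,-.2675): print(x,y,proj(W,[x,y,.19]).round(1))
E
```

```text
0.515 -0.3155 [291.  188.1]
0.515 -0.2675 [237.3 185.1]
0.532 -0.3155 [291.5 170.3]
0.532 -0.2675 [238.7 167.5]
0.549 -0.3155 [292.1 153.2]
0.549 -0.2675 [240.2 150.4]
```

View pics/wrist2c.png

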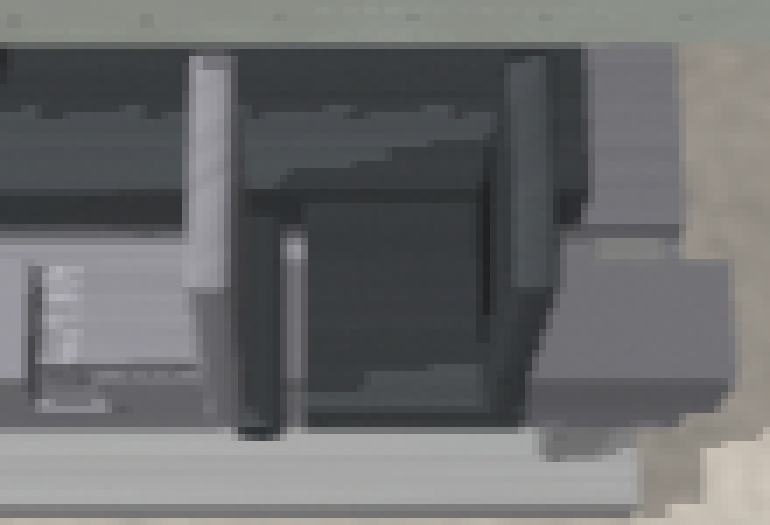

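Call:
arm_command([
  [[0.7, -0.1, -1], 0],
  [[1.4, -0.1, -2], 0],
  [[2, -0.1, -2.9], 0],
  [[2.5, -0.1, -3.6], 0],
  [[2.7, -0.1, -3.85], 0],
])

```text
time: 18.35
position: [0.5339, -0.2902, 0.165]
tool_rot: [0.18, 0.684, -0.671, 0.223]
ft_force: [0.4, 0.3, 0.8]
grip_width: 0.0871
```

```bash
python3 -c "
from h import *
st()
"
```

```text
t 18.35 tcp [ 0.5339 -0.2902  0.165 ] grasp [ 0.5237 -0.2908  0.1807] q [-0.9458  0.4605  1.9115  0.8923  0.6367 -0.14  ] F [0.4 0.3 0.8] w 0.0871
 lean 33.16 leanaz 3.6 jawaz -86.35 jawtilt 0.02 q1 -54.2
```

Call:
arm_command([
  [[0.1, -0.05, -0.25], 0],
  [[0.16, -0.08, -0.42], 0],
  [[0.16, -0.08, -0.42], 0],
])

```text
time: 18.65
position: [0.5369, -0.2932, 0.1547]
tool_rot: [0.181, 0.683, -0.671, 0.223]
ft_force: [0.5, 0.3, -0.8]
grip_width: 0.0872
```

Call:
arm_command([
  [[0, 0, 0], 0],
  [[0, 0, 0], 0],
  [[0, 0, 0], 0],
  [[0, 0, 0], 0],
  [[0, 0, 0], 0],
], fingers=-1, force=20)

```text
time: 19.15
position: [0.5368, -0.293, 0.1542]
tool_rot: [0.18, 0.684, -0.671, 0.222]
ft_force: [0.4, 0.4, 0.2]
grip_width: 0.0554
```

```bash
python3 -c "
from h import *
st()
snap('wrist','wrist3')
"
```

```text
t 19.15 tcp [ 0.5368 -0.293   0.1542] grasp [ 0.5266 -0.2936  0.1698] q [-0.9436  0.4845  1.9106  0.9162  0.6208 -0.1665] F [0.4 0.4 0.2] w 0.0554
 lean 33.11 leanaz 3.6 jawaz -86.44 jawtilt -0.01 q1 -54.1
```

View pics/wrist3.png

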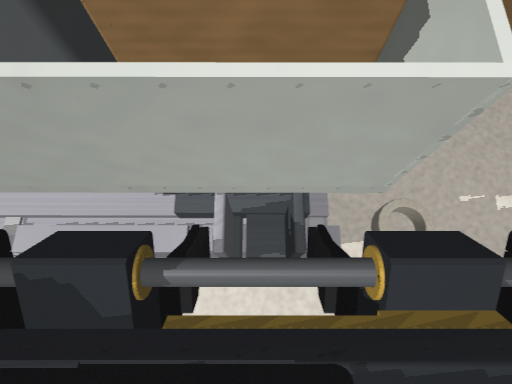

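Call:
arm_command([
  [[0, 0, 0], 0],
  [[0, 0, 0], 0],
  [[0, 0, 0], 0],
  [[0, 0, 0], 0],
  [[0, 0, 0], 0],
])

```text
time: 19.7
position: [0.5369, -0.2933, 0.1541]
tool_rot: [0.181, 0.684, -0.671, 0.222]
ft_force: [-0.8, -2.9, -0.9]
grip_width: 0.0336
```

```bash
python3 -c "
from h import *
st()
"
```

```text
t 19.7 tcp [ 0.5369 -0.2933  0.1541] grasp [ 0.5267 -0.294   0.1698] q [-0.9437  0.4847  1.9102  0.9163  0.6203 -0.1664] F [-0.8 -2.9 -0.9] w 0.0336
 lean 33.12 leanaz 3.5 jawaz -86.47 jawtilt 0.02 q1 -54.1
```

Call:
arm_command([
  [[0, 0.3, 0], 0],
  [[-0.05, 0.7, 0], 0],
  [[-0.08, 1.2, 0], 0],
  [[-0.11, 1.7, 0], 0],
  [[-0.14, 2.2, 0], 0],
])

```text
time: 20.2
position: [0.5334, -0.2369, 0.1541]
tool_rot: [0.18, 0.684, -0.671, 0.222]
ft_force: [3.0, -3.8, -3.3]
grip_width: 0.0333
```

```bash
python3 -c "
from h import *
st()
"
```

```text
t 20.2 tcp [ 0.5334 -0.2369  0.1541] grasp [ 0.5232 -0.2375  0.1697] q [-0.8707  0.4497  1.9993  0.9957  0.5505 -0.196 ] F [ 3.  -3.8 -3.3] w 0.0333
 lean 33.12 leanaz 3.6 jawaz -86.44 jawtilt -0.01 q1 -49.9
```

Call:
arm_command([
  [[-0.04, 0.6, 0], 0],
  [[-0.07, 1.2, 0], 0],
  [[-0.11, 1.8, 0], 0],
  [[-0.15, 2.4, 0], 0],
  [[-0.18, 2.8, 0], 0],
])

```text
time: 20.7
position: [0.529, -0.1657, 0.1541]
tool_rot: [0.18, 0.684, -0.67, 0.223]
ft_force: [6.2, -4.0, -6.4]
grip_width: 0.0331
```

Call:
arm_command([
  [[-0.01, 0.1, 0], 0],
  [[-0.01, 0.2, 0], 0],
  [[-0.02, 0.3, 0], 0],
  [[-0.03, 0.4, 0], 0],
])

```text
time: 21.1
position: [0.5288, -0.1609, 0.1541]
tool_rot: [0.181, 0.681, -0.674, 0.222]
ft_force: [5.7, -13.2, -11.3]
grip_width: 0.0334
```

```bash
python3 -c "
from h import *
st()
"
```

```text
t 21.1 tcp [ 0.5288 -0.1609  0.1541] grasp [ 0.5186 -0.1614  0.1697] q [-0.7414  0.41    2.1034  1.1335  0.4423 -0.2356] F [  5.7 -13.2 -11.3] w 0.0334
 lean 33.1 leanaz 2.8 jawaz -86.69 jawtilt 0.36 q1 -42.5
```

Call:
arm_command([
  [[0, 0.06, 0], 0],
  [[-0.01, 0.12, 0], 0],
  [[-0.01, 0.16, 0], 0],
])

```text
time: 21.4
position: [0.529, -0.161, 0.154]
tool_rot: [0.182, 0.679, -0.676, 0.22]
ft_force: [2.8, -18.9, -11.5]
grip_width: 0.034
```

```bash
python3 -c "
from h import *
st()
snap('wrist','wrist4');snap('top','top4');snap('side','side4')
for f in ('side4','top4'):
    im=cv2.imread('pics/%s.png'%f); im=im[130:320,220:440] if f=='side4' else im[110:250,210:410]
    im=np.clip((im/255.)**0.6*255*1.2,0,255).astype('uint8')
    cv2.imwrite('pics/%s_c.png'%f,cv2.resize(im,None,fx=3.5,fy=3.5,interpolation=cv2.INTER_CUBIC))
"
```

```text
t 21.4 tcp [ 0.529 -0.161  0.154] grasp [ 0.5188 -0.1613  0.1697] q [-0.7361  0.4091  2.1057  1.1407  0.431  -0.2372] F [  2.8 -18.9 -11.5] w 0.034
 lean 33.07 leanaz 1.9 jawaz -86.98 jawtilt 0.71 q1 -42.2
```

View pics/side4_c.png

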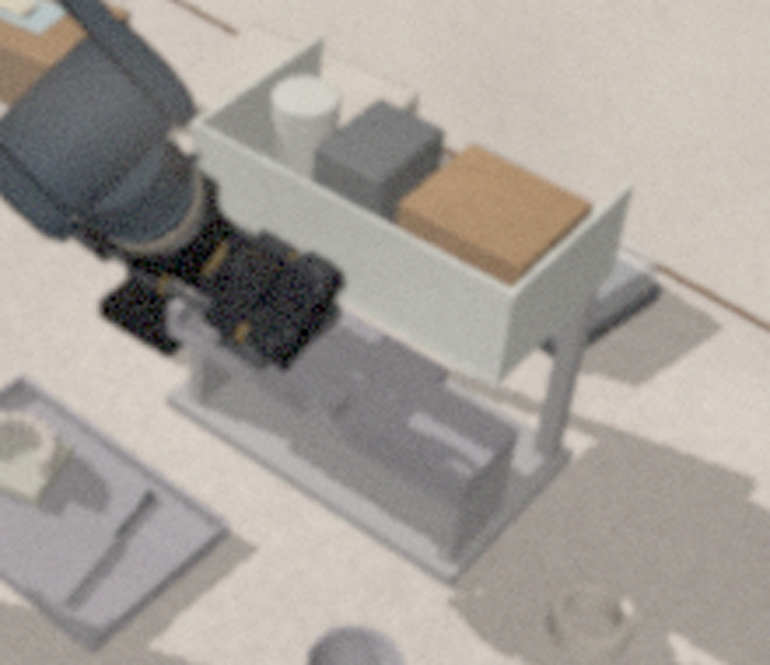

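Call:
arm_command([
  [[0, 0, 0], 0],
  [[0, 0, 0], 0],
  [[0, 0, 0], 0],
  [[0, 0, 0], 0],
  [[0, 0, 0], 0],
], fingers=1)

```text
time: 22.05
position: [0.5271, -0.1519, 0.1539]
tool_rot: [0.18, 0.685, -0.67, 0.223]
ft_force: [0.6, 0.2, -0.3]
grip_width: 0.066
```

```bash
python3 -c "
from h import *
st()
"
```

```text
t 22.05 tcp [ 0.5271 -0.1519  0.1539] grasp [ 0.5169 -0.1526  0.1696] q [-0.733   0.407   2.112   1.1399  0.4458 -0.2374] F [ 0.6  0.2 -0.3] w 0.066
 lean 33.07 leanaz 3.9 jawaz -86.31 jawtilt -0.13 q1 -42.0
```

Call:
arm_command([
  [[0, -0.2, 0], 0],
  [[-0.3, -0.2, 0.45], 0],
  [[-1, -0.2, 1.5], 0],
  [[-2, -0.2, 3], 0],
  [[-2.7, -0.2, 4.1], 0],
])

```text
time: 22.55
position: [0.4589, -0.1583, 0.2575]
tool_rot: [0.18, 0.684, -0.671, 0.222]
ft_force: [-0.1, 0.4, 0.4]
grip_width: 0.0863
```

```bash
python3 -c "
from h import *
st()
snap('wrist','wrist5')
"
```

```text
t 22.55 tcp [ 0.4589 -0.1583  0.2575] grasp [ 0.4487 -0.159   0.2732] q [-0.8906  0.1064  2.1056  0.7439  0.7166  0.0961] F [-0.1  0.4  0.4] w 0.0863
 lean 33.03 leanaz 3.6 jawaz -86.4 jawtilt -0.03 q1 -51.0
```

View pics/wrist5.png

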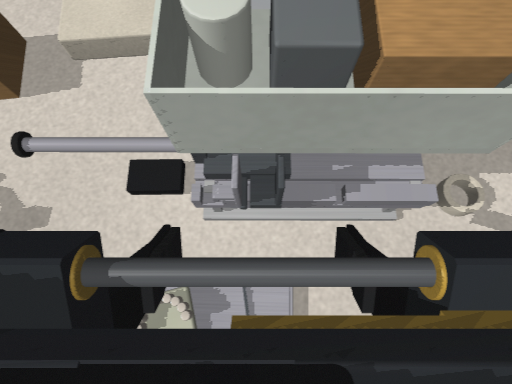

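```bash
python3 - <<'E'
from h import *
im=cv2.imread('pics/wrist5.png')[145:220,185:300]
cv2.imwrite('pics/wrist5c.png',cv2.resize(im,None,fx=6.5,fy=6.5,interpolation=cv2.INTER_NEAREST))
W=load('wrist5')
for p in ([.523,-.153+.024,.19],[.523,-.153-.024,.19]): print(proj(W,p).round(1))
# rod
for u,v in ((22,144),(60,144.5),(170,144)): print(onz(W,u,v,.147).round(4))
for u,v in ((204,219),(397,219.5)): print(onz(W,u,v,.012).round(4))
for u,v in ((178,152),): print(onz(W,u,v,.205).round(4))
E
```

```text
[230.  169.8]
[283.1 172.8]
[0.556  0.1035 0.147 ]
[0.5579 0.0623 0.147 ]
[ 0.5659 -0.0563  0.147 ]
[ 0.5151 -0.0766  0.012 ]
[ 0.5316 -0.3545  0.012 ]
[ 0.5308 -0.0842  0.205 ]
```

View pics/wrist5c.png

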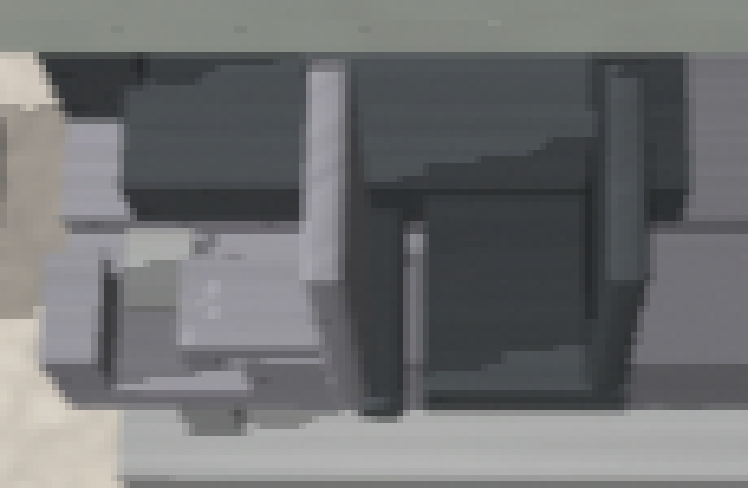

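```bash
cat > sim3.py <<'E'
from ik import *
for lean,azs in ((33,(3.7,93.7,-86.3)),(10,(3.7,)),(0.01,(3.7,-86.3))):
  for az in azs:
    for p in ([.455,.356,.12],[.455,.356,.22],[.56,.018,.17],[.56,.018,.29]):
      for fl in (1,-1):
        best=None
        for q4 in (-.8,.0,.8):
         for q6 in (-2,0,2):
          q,e=ik(np.array(p),tool(np.radians(lean),np.radians(az),fl),[np.arctan2(p[1],p[0])-.2,.4,1.7,q4,.8,q6])
          ok=e<1e-3 and abs(q[5])<2.85 and q[2]>.22
          if ok and (best is None or abs(q[3])<abs(best[3])): best=q
        print(lean,az,p,fl,None if best is None else best.round(2))
E
python3 sim3.py
```

```text
33 3.7 [0.455, 0.356, 0.12] 1 [ 0.64  0.53  2.   -1.23  0.32  0.14]
33 3.7 [0.455, 0.356, 0.12] -1 None
33 3.7 [0.455, 0.356, 0.22] 1 [ 0.64  0.33  1.91 -0.68  0.49 -0.46]
33 3.7 [0.455, 0.356, 0.22] -1 [ 0.64  0.33  1.91 -0.68  0.49  2.69]
33 3.7 [0.56, 0.018, 0.17] 1 [-0.28  0.37  2.1   0.99  0.22 -2.84]
33 3.7 [0.56, 0.018, 0.17] -1 [-0.28  0.37  2.1   0.99  0.22  0.3 ]
33 3.7 [0.56, 0.018, 0.29] 1 [-0.28  0.13  1.95  0.36  0.54 -2.18]
33 3.7 [0.56, 0.018, 0.29] -1 [-0.28  0.13  1.95  0.36  0.54  0.96]
33 93.7 [0.455, 0.356, 0.12] 1 [0.14 0.57 1.86 0.81 0.84 2.62]
33 93.7 [0.455, 0.356, 0.12] -1 [ 0.14  0.57  1.86  0.81  0.84 -0.52]
33 93.7 [0.455, 0.356, 0.22] 1 [0.14 0.41 1.78 0.69 1.03 2.83]
33 93.7 [0.455, 0.356, 0.22] -1 [ 0.14  0.41  1.78  0.69  1.03 -0.31]
33 93.7 [0.56, 0.018, 0.17] 1 [-0.46  0.59  1.59  0.51  1.31  2.39]
33 93.7 [0.56, 0.018, 0.17] -1 [-0.46  0.59  1.59  0.51  1.31 -0.75]
33 93.7 [0.56, 0.018, 0.29] 1 [-0.46  0.44  1.47  0.49  1.55  2.52]
33 93.7 [0.56, 0.018, 0.29] -1 [-0.46  0.44  1.47  0.49  1.55 -0.62]
33 -86.3 [0.455, 0.356, 0.12] 1 [ 0.72  0.77  1.3
[... 1391 characters left out ...]
018, 0.17] -1 [-0.17  0.48  1.63  0.    1.04  1.34]
0.01 3.7 [0.56, 0.018, 0.29] 1 [-0.17  0.34  1.48  0.    1.32 -1.8 ]
0.01 3.7 [0.56, 0.018, 0.29] -1 [-0.17  0.34  1.48  0.    1.32  1.34]
0.01 -86.3 [0.455, 0.356, 0.12] 1 [ 0.47  0.57  1.63 -0.    0.95  0.41]
0.01 -86.3 [0.455, 0.356, 0.12] -1 [ 0.47  0.57  1.63 -0.    0.95 -2.74]
0.01 -86.3 [0.455, 0.356, 0.22] 1 [ 0.47  0.44  1.53 -0.    1.17  0.41]
0.01 -86.3 [0.455, 0.356, 0.22] -1 [ 0.47  0.44  1.53 -0.    1.17 -2.74]
0.01 -86.3 [0.56, 0.018, 0.17] 1 [-0.17  0.48  1.63 -0.    1.04 -0.23]
0.01 -86.3 [0.56, 0.018, 0.17] -1 None
0.01 -86.3 [0.56, 0.018, 0.29] 1 [-0.17  0.34  1.48 -0.    1.32 -0.23]
0.01 -86.3 [0.56, 0.018, 0.29] -1 None
```

```bash
cat > sim4.py <<'E'
from ik import *
import sys
q=np.array([-.8906,.1064,2.1056,.7439,.7166,.0961])
p0,M0=fk(q,P)
way=[(p0,0),((.45,-.08,.45),55),((.50,.1,.50),110),((.54,.22,.46),160),((.57,.33,.42),206)]
for (pa,ya),(pb,yb) in zip(way,way[1:]):
  n=5
  for s in np.linspace(1/n,1,n):
    p=np.array(pa)*(1-s)+np.array(pb)*s; y=ya*(1-s)+yb*s
    qo=q;q,e=ik(p,Rz(np.radians(y))@M0,q); print(p.round(3),round(y),q.round(2),round(e,4),'dq',np.abs(q-qo).max().round(2))
E
python3 sim4.py
```

```text
[ 0.457 -0.143  0.296] 11 [-0.92  0.06  2.02  0.67  0.94  0.03] 0.0 dq 0.22
[ 0.455 -0.127  0.335] 22 [-0.92  0.03  1.92  0.63  1.15 -0.05] 0.0 dq 0.21
[ 0.454 -0.111  0.373] 33 [-0.91  0.02  1.81  0.59  1.34 -0.13] 0.0 dq 0.19
[ 0.452 -0.096  0.412] 44 [-0.88  0.03  1.7   0.57  1.51 -0.21] 0.0 dq 0.18
[ 0.45 -0.08  0.45] 55 [-0.84  0.05  1.58  0.55  1.68 -0.28] 0.0 dq 0.17
[ 0.46  -0.044  0.46 ] 66 [-0.74  0.08  1.52  0.54  1.75 -0.34] 0.0 dq 0.1
[ 0.47  -0.008  0.47 ] 77 [-0.63  0.12  1.44  0.53  1.82 -0.4 ] 0.0 dq 0.11
[0.48  0.028 0.48 ] 88 [-0.52  0.17  1.36  0.51  1.9  -0.45] 0.0 dq 0.11
[0.49  0.064 0.49 ] 99 [-0.41  0.22  1.27  0.5   1.97 -0.51] 0.0 dq 0.11
[0.5 0.1 0.5] 110 [-0.31  0.28  1.17  0.48  2.05 -0.57] 0.0 dq 0.11
[0.508 0.124 0.492] 120 [-0.23  0.34  1.1   0.45  2.1  -0.66] 0.0 dq 0.09
[0.516 0.148 0.484] 130 [-0.15  0.4   1.03  0.41  2.15 -0.76] 0.0 dq 0.1
[0.524 0.172 0.476] 140 [-0.07  0.45  0.96  0.37  2.2  -0.86] 0.0 dq 0.1
[0.532 0.196 0.468] 150 [ 0.01  0.51  0.88  0.32  2.25 -0.96] 0.0 dq 0.11
[0.54 0.22 0.46] 160 [ 0.08  0.57  0.8   0.27  2.3  -1.08] 0.0 dq 0.12
[0.546 0.242 0.452] 169 [ 0.15  0.62  0.73  0.21  2.34 -1.2 ] 0.0 dq 0.12
[0.552 0.264 0.444] 178 [ 0.21  0.67  0.66  0.14  2.38 -1.32] 0.0 dq 0.13
[0.558 0.286 0.436] 188 [ 0.27  0.71  0.59  0.06  2.41 -1.46] 0.0 dq 0.14
[0.564 0.308 0.428] 197 [ 0.33  0.76  0.52 -0.02  2.44 -1.61] 0.0 dq 0.15
[0.57 0.33 0.42] 206 [ 0.39  0.8   0.45 -0.11  2.46 -1.76] 0.0 dq 0.16
```

Call:
arm_command([
  [[-0.1, 0.4, 1.2], 1.65],
  [[-0.1, 0.9, 2.4], 3.3],
  [[-0.2, 1.4, 3.6], 4.95],
  [[-0.2, 1.9, 4.8], 6.6],
  [[-0.3, 2.4, 6], 8.25],
])

```text
time: 23.1
position: [0.4522, -0.0984, 0.4076]
tool_rot: [-0.074, 0.703, -0.548, 0.446]
ft_force: [0.1, 0.4, -0.8]
grip_width: 0.0868
```

Call:
arm_command([
  [[0.2, 0.9, 0.5], 1.65],
  [[0.4, 1.8, 1], 3.3],
  [[0.6, 2.7, 1.6], 4.95],
  [[0.8, 3.5, 2.1], 6.6],
  [[1, 4.3, 2.7], 8.25],
])

```text
time: 23.6
position: [0.4775, 0.0094, 0.4739]
tool_rot: [-0.317, 0.633, -0.356, 0.61]
ft_force: [0.5, -0.3, -0.4]
grip_width: 0.0872
```

Call:
arm_command([
  [[0.3, 1, 0.1], 1.65],
  [[0.6, 2, 0.2], 3.3],
  [[0.9, 3, 0.3], 4.95],
  [[1.2, 4, 0.4], 6.6],
  [[1.4, 4.9, 0.5], 8.25],
])

```text
time: 24.1
position: [0.5131, 0.1321, 0.4859]
tool_rot: [-0.519, 0.48, -0.118, 0.697]
ft_force: [0.9, -0.3, -0.0]
grip_width: 0.0876
```

```bash
python3 -c "
from h import *
st()
"
```

```text
t 24.1 tcp [0.5131 0.1321 0.4859] grasp [0.5194 0.124  0.5015] q [-0.1954  0.3656  1.0751  0.4336  2.1151 -0.7036] F [ 0.9 -0.3 -0. ] w 0.0876
 lean 33.19 leanaz 127.8 jawaz 37.66 jawtilt -0.07 q1 -11.2
```

Call:
arm_command([
  [[0.3, 0.8, -0.2], 1.65],
  [[0.6, 1.6, -0.5], 3.3],
  [[0.9, 2.4, -0.8], 4.95],
  [[1.1, 3.2, -1], 6.6],
  [[1.3, 4, -1.3], 8.25],
])

```text
time: 24.6
position: [0.5457, 0.2318, 0.4529]
tool_rot: [-0.655, 0.267, 0.136, 0.694]
ft_force: [0.6, -0.2, -0.1]
grip_width: 0.0872
```

Call:
arm_command([
  [[0.2, 0.8, -0.3], 1.65],
  [[0.4, 1.6, -0.6], 3.3],
  [[0.6, 2.4, -0.9], 4.95],
  [[0.9, 3.2, -1.1], 6.6],
  [[1.1, 3.9, -1.4], 8.25],
])

```text
time: 25.1
position: [0.5732, 0.3297, 0.4175]
tool_rot: [0.707, -0.019, -0.372, -0.602]
ft_force: [-0.2, -0.4, 0.4]
grip_width: 0.0871
```

```bash
python3 -c "
from h import *
st()
snap('wrist','wrist6')
"
```

```text
t 25.1 tcp [0.5732 0.3297 0.4175] grasp [0.5821 0.3348 0.4331] q [ 0.3905  0.811   0.4438 -0.1176  2.4592 -1.7767] F [-0.2 -0.4  0.4] w 0.0871
 lean 33.23 leanaz -149.9 jawaz 120.18 jawtilt 0.03 q1 22.4
```

View pics/wrist6.png

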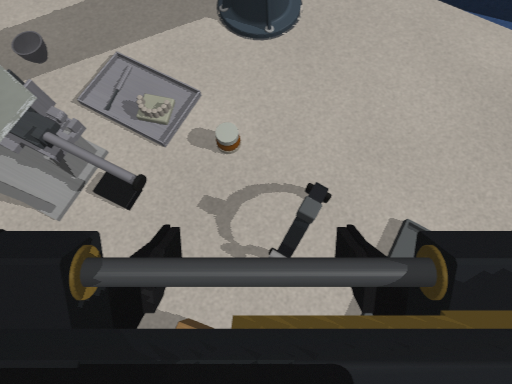

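Call:
arm_command([
  [[0.45, 0.26, 0.1], 0],
  [[0.8, 0.46, 0.2], 0],
  [[1.1, 0.64, 0.3], 0],
  [[1.35, 0.8, 0.4], 0],
  [[1.6, 0.95, 0.5], 0],
])

```text
time: 25.65
position: [0.6026, 0.3463, 0.4242]
tool_rot: [0.707, -0.019, -0.368, -0.604]
ft_force: [-0.0, 0.9, 0.9]
grip_width: 0.0869
```

```bash
python3 -c "
from h import *
st()
"
```

```text
t 25.65 tcp [0.6026 0.3463 0.4242] grasp [0.6114 0.3514 0.4399] q [ 0.3939  0.9083  0.2206 -0.1284  2.5794 -1.7859] F [-0.   0.9  0.9] w 0.0869
 lean 32.89 leanaz -150.2 jawaz 119.8 jawtilt 0.01 q1 22.6
```

Call:
arm_command([
  [[2.75, 1.6, 1.2], 0],
])

```text
time: 25.75
position: [0.6071, 0.3492, 0.4217]
tool_rot: [0.707, -0.011, -0.361, -0.608]
ft_force: [0.3, -0.2, 0.2]
grip_width: 0.0873
```

Call:
arm_command([
  [[2.75, 1.6, 1.3], 0],
])

```text
time: 25.85
position: [0.6115, 0.3521, 0.4197]
tool_rot: [0.707, -0.004, -0.355, -0.612]
ft_force: [-0.0, -0.2, 0.5]
grip_width: 0.0875
```

Call:
arm_command([
  [[2.75, 1.6, 1.5], 0],
])

```text
time: 25.95
position: [0.6151, 0.3544, 0.4199]
tool_rot: [0.707, 0.004, -0.348, -0.615]
ft_force: [0.0, 0.0, -0.3]
grip_width: 0.0868
```

Call:
arm_command([
  [[2.75, 1.6, 1.5], 0],
])

```text
time: 26.05
position: [0.6189, 0.3569, 0.4206]
tool_rot: [0.707, 0.012, -0.341, -0.619]
ft_force: [-0.6, 0.5, 0.2]
grip_width: 0.0871
```

Call:
arm_command([
  [[2.75, 1.6, 1.5], 0],
])

```text
time: 26.15
position: [0.6229, 0.3594, 0.4207]
tool_rot: [0.707, 0.019, -0.334, -0.623]
ft_force: [0.7, 0.6, -0.1]
grip_width: 0.0871
```

Call:
arm_command([
  [[2.75, 1.6, 1.5], 0],
])

```text
time: 26.25
position: [0.6273, 0.3621, 0.4204]
tool_rot: [0.707, 0.027, -0.327, -0.627]
ft_force: [0.3, -0.5, -0.6]
grip_width: 0.087
```

Call:
arm_command([
  [[2.75, 1.6, 1.5], 0],
])

```text
time: 26.35
position: [0.6318, 0.3649, 0.4201]
tool_rot: [0.706, 0.035, -0.32, -0.63]
ft_force: [0.2, -0.1, -0.5]
grip_width: 0.087
```

Call:
arm_command([
  [[2.75, 1.6, 1.5], 0],
])

```text
time: 26.45
position: [0.6365, 0.3678, 0.4198]
tool_rot: [0.706, 0.043, -0.313, -0.634]
ft_force: [0.1, 0.2, 0.3]
grip_width: 0.087
```

```bash
python3 -c "
from h import *
st()
"
```

```text
t 26.45 tcp [0.6365 0.3678 0.4198] grasp [0.6428 0.3714 0.437 ] q [ 0.3943  0.8827  0.219  -0.0742  2.4331 -1.7434] F [0.1 0.2 0.3] w 0.087
 lean 22.77 leanaz -150.2 jawaz 119.8 jawtilt 0.02 q1 22.6
```

Call:
arm_command([
  [[2.75, 1.6, 1.5], 0],
])

```text
time: 26.55
position: [0.6415, 0.3709, 0.4195]
tool_rot: [0.705, 0.052, -0.306, -0.638]
ft_force: [-0.2, -0.6, 0.9]
grip_width: 0.0872
```

Call:
arm_command([
  [[2.75, 1.6, 1.5], 0],
])

```text
time: 26.65
position: [0.6467, 0.3741, 0.4192]
tool_rot: [0.704, 0.06, -0.298, -0.642]
ft_force: [0.9, -0.3, 0.3]
grip_width: 0.0867
```

Call:
arm_command([
  [[2.75, 1.6, 1.5], 0],
])

```text
time: 26.75
position: [0.6521, 0.3773, 0.419]
tool_rot: [0.703, 0.069, -0.29, -0.645]
ft_force: [-0.1, -0.0, -0.1]
grip_width: 0.0868
```

Call:
arm_command([
  [[2.75, 1.6, 1.5], 0],
])

```text
time: 26.85
position: [0.6577, 0.3808, 0.4188]
tool_rot: [0.703, 0.078, -0.282, -0.649]
ft_force: [0.3, -0.2, 0.2]
grip_width: 0.0868
```

Call:
arm_command([
  [[2.75, 1.6, 1.5], 0],
])

```text
time: 26.95
position: [0.6637, 0.3843, 0.4186]
tool_rot: [0.701, 0.087, -0.273, -0.652]
ft_force: [0.2, 0.3, 1.3]
grip_width: 0.0869
```

Call:
arm_command([
  [[2.75, 1.6, 1.5], 0],
])

```text
time: 27.05
position: [0.6698, 0.388, 0.4185]
tool_rot: [0.7, 0.096, -0.265, -0.656]
ft_force: [-0.4, 0.3, -0.5]
grip_width: 0.087
```

Call:
arm_command([
  [[2.75, 1.6, 1.5], 0],
])

```text
time: 27.15
position: [0.6762, 0.3918, 0.4184]
tool_rot: [0.699, 0.105, -0.256, -0.66]
ft_force: [0.8, 0.3, -0.3]
grip_width: 0.0871
```

Call:
arm_command([
  [[2.75, 1.6, 1.5], 0],
])

```text
time: 27.25
position: [0.6828, 0.3958, 0.4183]
tool_rot: [0.697, 0.114, -0.247, -0.663]
ft_force: [0.2, -0.5, -0.0]
grip_width: 0.0871
```

Call:
arm_command([
  [[2.75, 1.6, 1.5], 0],
])

```text
time: 27.35
position: [0.6896, 0.3999, 0.4183]
tool_rot: [0.696, 0.124, -0.238, -0.666]
ft_force: [-0.3, -0.1, 0.1]
grip_width: 0.087
```

Call:
arm_command([
  [[2.75, 1.6, 1.5], 0],
])

```text
time: 27.45
position: [0.6967, 0.4041, 0.4184]
tool_rot: [0.694, 0.134, -0.229, -0.67]
ft_force: [-0.2, 0.4, 0.0]
grip_width: 0.0871
```

Call:
arm_command([
  [[2.75, 1.6, 1.5], 0],
])

```text
time: 27.55
position: [0.7039, 0.4084, 0.4186]
tool_rot: [0.692, 0.143, -0.22, -0.673]
ft_force: [0.2, -0.2, -0.8]
grip_width: 0.087
```

Call:
arm_command([
  [[2.75, 1.6, 1.5], 0],
])

```text
time: 27.65
position: [0.7114, 0.4129, 0.4188]
tool_rot: [0.69, 0.153, -0.21, -0.676]
ft_force: [-0.1, -0.0, 0.1]
grip_width: 0.087
```

Call:
arm_command([
  [[2.75, 1.6, 1.5], 0],
])

```text
time: 27.75
position: [0.7191, 0.4174, 0.4192]
tool_rot: [0.687, 0.163, -0.2, -0.679]
ft_force: [1.1, -0.1, 0.7]
grip_width: 0.0873
```

```bash
python3 -c "
from h import *
st()
"
```

```text
t 27.75 tcp [0.7191 0.4174 0.4192] grasp [0.72   0.4179 0.4379] q [ 0.3938  0.8538  0.219  -0.0052  2.1224 -1.6992] F [ 1.1 -0.1  0.7] w 0.0873
 lean 3.08 leanaz -152.7 jawaz 119.77 jawtilt 0.13 q1 22.6
```

Call:
arm_command([
  [[2.75, 1.6, 1.5], 0],
])

```text
time: 27.85
position: [0.727, 0.4221, 0.4196]
tool_rot: [0.685, 0.173, -0.19, -0.682]
ft_force: [-1.0, 0.3, -0.1]
grip_width: 0.0869
```

Call:
arm_command([
  [[2.75, 1.6, 1.5], 0],
])

```text
time: 27.95
position: [0.7351, 0.4269, 0.4201]
tool_rot: [-0.682, -0.183, 0.18, 0.685]
ft_force: [0.4, -0.3, -0.3]
grip_width: 0.0871
```

```bash
python3 - <<'E'
from h import *
st()
c=snap('wrist','wrist7')
T=load('top0')
print(onz(T,147.5,187,.0),onz(T,144.2,232,.0))
print('hous top',onz(T,100+140/6,165+245/6,.142))
# shoulder points of band at left edge
print(onz(T,100+165/6,165+403/6,.05),onz(T,100+180/6,165+125/6,.05))
W=load('wrist6')
cv2.imwrite('pics/wrist6c.png',cv2.resize(cv2.imread('pics/wrist6.png')[165:265,190:350],None,fx=5,fy=5,interpolation=cv2.INTER_CUBIC))
E
```

```text
t 27.95 tcp [0.7351 0.4269 0.4201] grasp [0.735  0.4268 0.4388] q [ 0.3939  0.8521  0.219   0.0039  2.0657 -1.6946] F [ 0.4 -0.3 -0.3] w 0.0871
 lean 0.34 leanaz 58.0 jawaz 119.77 jawtilt 0.16 q1 22.6
[0.52981256 0.3330334  0.        ] [0.37947643 0.33462003 0.        ]
hous top [0.45492727 0.35271381 0.142     ]
[0.37793843 0.37086169 0.05      ] [0.52612476 0.37307696 0.05      ]
```

View pics/wrist6c.png

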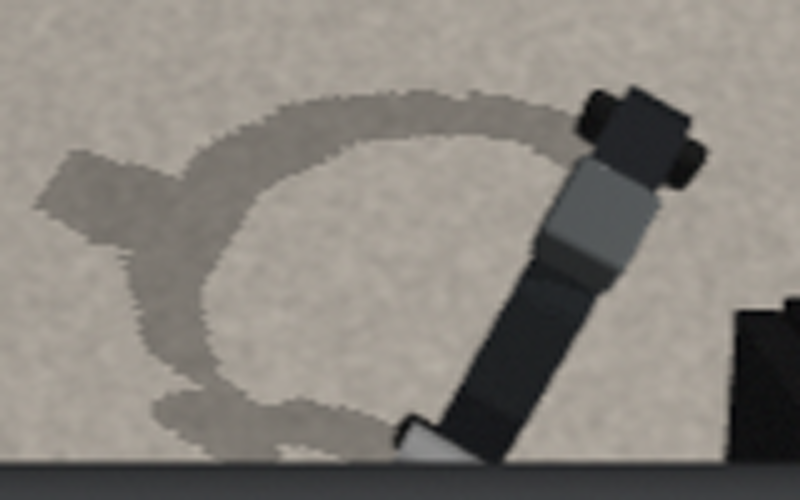

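View pics/wrist7.png

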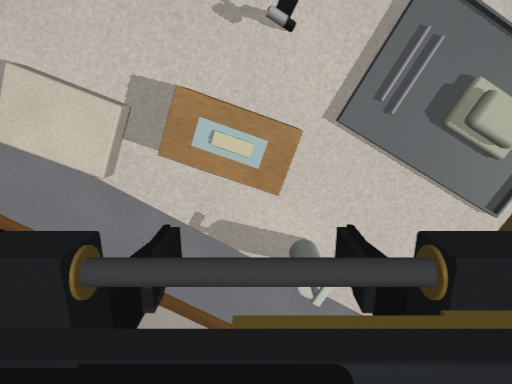

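```bash
python3 - <<'E'
from h import *
W=load('wrist6')
c=lambda x,y:(190+(x+.5)/5-.5,165+(y+.5)/5-.5)
for n,x,y,z in (('hous a',590,157,.142),('b',661,203,.142),('c',618,270,.142),('d',546,232,.142),('lamp-side band',545,262,.10),('foot1',604,108,.03),('foot2',685,165,.03)):
    print(n,onz(W,*c(x,y),z).round(4))
E
```

```text
hous a [0.4396 0.3437 0.142 ]
b [0.4419 0.3698 0.142 ]
c [0.4678 0.368  0.142 ]
d [0.4683 0.3431 0.142 ]
lamp-side band [0.4653 0.3471 0.1   ]
foot1 [0.3789 0.3376 0.03  ]
foot2 [0.384  0.3758 0.03  ]
```

Call:
arm_command([
  [[-0.6, -0.2, 0], -1.6],
  [[-1.6, -0.4, -0.2], -3.2],
  [[-2.6, -0.6, -0.4], -4.8],
  [[-3.6, -0.8, -0.6], -6.4],
  [[-4.6, -1, -0.8], -8],
])

```text
time: 28.5
position: [0.6183, 0.4012, 0.4001]
tool_rot: [-0.703, 0.064, -0.066, 0.705]
ft_force: [0.1, 0.5, 0.4]
grip_width: 0.0873
```

Call:
arm_command([
  [[-1, -0.2, -0.3], -1.6],
  [[-2, -0.4, -0.6], -3.2],
  [[-3, -0.6, -1], -4.8],
  [[-4, -0.8, -1.4], -6.4],
  [[-5, -1, -1.8], -8],
])

```text
time: 29.0
position: [0.4934, 0.3763, 0.355]
tool_rot: [-0.639, 0.3, -0.303, 0.64]
ft_force: [-0.7, 0.0, -0.7]
grip_width: 0.0871
```

Call:
arm_command([
  [[-0.6, -0.2, -0.3], -1.6],
  [[-1, -0.5, -0.6], -3.2],
  [[-1.3, -0.7, -0.9], -4.8],
  [[-1.5, -0.85, -1.2], -6.4],
  [[-1.6, -0.9, -1.4], -8],
])

```text
time: 29.5
position: [0.4537, 0.3536, 0.32]
tool_rot: [0.498, -0.501, 0.504, -0.497]
ft_force: [-0.4, 0.8, 0.5]
grip_width: 0.0869
```

```bash
python3 - <<'E'
from h import *
st()
snap('wrist','wrist8');snap('top','top8');snap('side','side8')
E
```

```text
t 29.5 tcp [0.4537 0.3536 0.32  ] grasp [0.4536 0.3537 0.3387] q [ 0.4701  0.3431  1.3991 -0.0038  1.3984  0.4805] F [-0.4  0.8  0.5] w 0.0869
 lean 0.22 leanaz -47.2 jawaz -0.56 jawtilt 0.15 q1 26.9
```

View pics/wrist8.png

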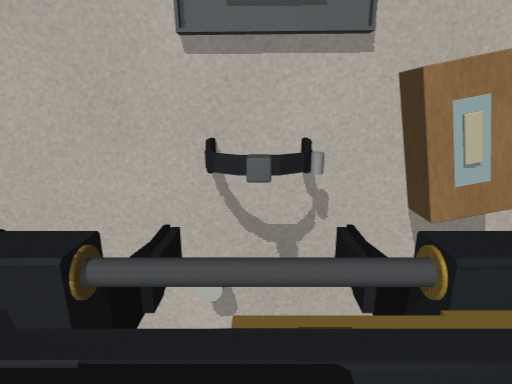

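```bash
python3 - <<'E'
from h import *
W=load('wrist8')
im=cv2.imread('pics/wrist8.png')[130:195,195:335]
cv2.imwrite('pics/wrist8c.png',cv2.resize(im,None,fx=5.7,fy=5.7,interpolation=cv2.INTER_NEAREST))
E
```

```text
(no output)
```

View pics/wrist8c.png

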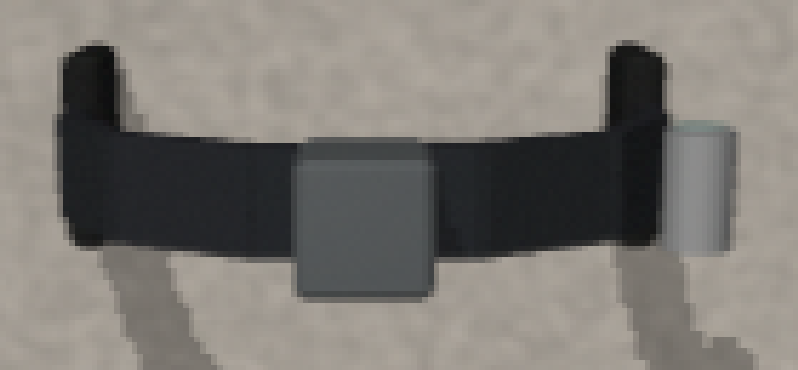

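```bash
python3 - <<'E'
from h import *
W=load('wrist8')
c=lambda x,y:(195+(x+.5)/5.7-.5,130+(y+.5)/5.7-.5)
h=[onz(W,*c(x,y),.142) for x,y in ((296,161),(433,161),(433,297),(296,297))]
for p in h: print(p.round(4))
print('centre',np.mean(h,0).round(4))
a=onz(W,*c(88,45),.03);b=onz(W,*c(638,43),.03);print(a,b,np.degrees(np.arctan2(b[1]-a[1],b[0]-a[0])))
E
```

```text
[0.4399 0.3698 0.142 ]
[0.468  0.3695 0.142 ]
[0.468  0.3409 0.142 ]
[0.4393 0.3412 0.142 ]
centre [0.4538 0.3554 0.142 ]
[0.38152389 0.38344976 0.03      ] [0.52649383 0.38243535 0.03      ] -0.4009151123394967
```

Call:
arm_command([
  [[0, 0.07, -1.6], 0],
  [[0, 0.07, -3.4], 0],
  [[0, 0.07, -5.2], 0],
  [[0, 0.07, -6.6], 0],
  [[0, 0.07, -7.5], 0],
])

```text
time: 30.15
position: [0.4537, 0.3554, 0.1301]
tool_rot: [0.501, -0.499, 0.501, -0.499]
ft_force: [0.2, -0.4, 0.7]
grip_width: 0.0869
```

Call:
arm_command([
  [[0, 0, -0.4], 0],
  [[0, 0, -0.74], 0],
  [[0, 0, -0.74], 0],
])

```text
time: 30.45
position: [0.4548, 0.3559, 0.114]
tool_rot: [0.499, -0.499, 0.502, -0.499]
ft_force: [-0.3, -0.4, -0.6]
grip_width: 0.0867
```

```bash
python3 - <<'E'
from h import *
st()
E
```

```text
t 30.45 tcp [0.4548 0.3559 0.114 ] grasp [0.4547 0.356  0.1327] q [ 0.4729  0.5749  1.6335 -0.0047  0.9318  0.4787] F [-0.3 -0.4 -0.6] w 0.0867
 lean 0.23 leanaz -43.1 jawaz -0.18 jawtilt 0.17 q1 27.1
```

Call:
arm_command([
  [[0, 0, 0], 0],
  [[0, 0, 0], 0],
  [[0, 0, 0], 0],
  [[0, 0, 0], 0],
  [[0, 0, 0], 0],
], fingers=-1, force=30)

```text
time: 30.95
position: [0.4546, 0.3558, 0.1145]
tool_rot: [0.499, -0.5, 0.502, -0.499]
ft_force: [0.2, 0.3, 0.1]
grip_width: 0.0548
```

Call:
arm_command([
  [[0, 0, 0], 0],
  [[0, 0, 0], 0],
  [[0, 0, 0], 0],
  [[0, 0, 0], 0],
  [[0, 0, 0], 0],
])

```text
time: 31.45
position: [0.4546, 0.3558, 0.114]
tool_rot: [0.499, -0.5, 0.502, -0.499]
ft_force: [0.8, 0.3, 0.3]
grip_width: 0.0291
```

Call:
arm_command([
  [[0, 0, 0], 0],
  [[0, 0, 0.2], 0],
  [[0, 0, 0.6], 0],
  [[0, 0, 1.2], 0],
])

```text
time: 31.85
position: [0.4535, 0.3553, 0.1441]
tool_rot: [0.5, -0.5, 0.502, -0.498]
ft_force: [0.8, 0.7, -1.3]
grip_width: 0.0294
```

```bash
python3 - <<'E'
from h import *
st()
E
```

```text
t 31.85 tcp [0.4535 0.3553 0.1441] grasp [0.4535 0.3554 0.1628] q [ 0.4729  0.5324  1.6104 -0.0044  1.0002  0.4793] F [ 0.8  0.7 -1.3] w 0.0294
 lean 0.23 leanaz -84.3 jawaz -0.23 jawtilt 0.02 q1 27.1
```

```bash
python3 - <<'E'
from h import *
for f,x0,y0,x1,y1 in (('top8',200,140,300,210),('side8',215,150,315,250)):
    im=cv2.imread('pics/%s.png'%f)[y0:y1,x0:x1]
    im=np.clip((im/255.)**0.6*255*1.2,0,255).astype('uint8')
    cv2.imwrite('pics/%s_c.png'%f,cv2.resize(im,None,fx=6,fy=6,interpolation=cv2.INTER_CUBIC))
E
```

```text
(no output)
```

View pics/top8_c.png

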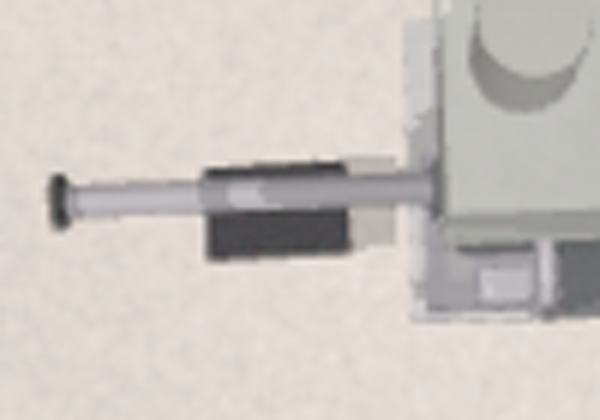

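View pics/side8_c.png

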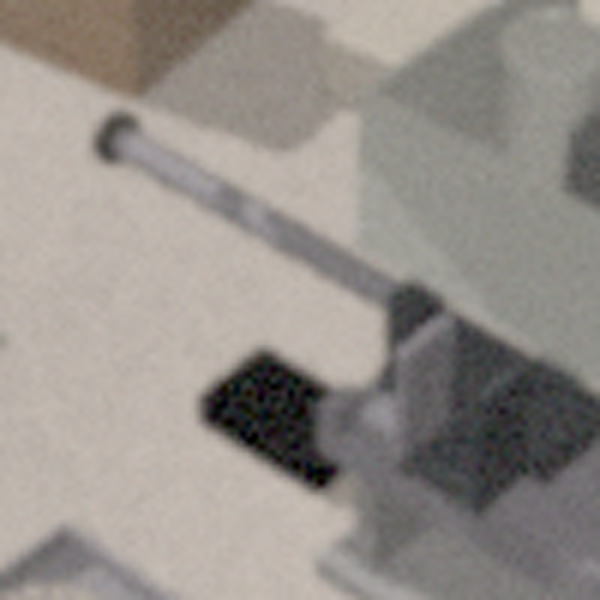

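```bash
python3 - <<'E'
from h import *
T=load('top8');S=load('side8');W=load('wrist5')
t=lambda x,y:(200+(x+.5)/6-.5,140+(y+.5)/6-.5); s=lambda x,y:(215+(x+.5)/6-.5,150+(y+.5)/6-.5)
print('disc',tri(T,t(60,201),S,s(118,138)))
print('top disc',onz(T,*t(60,201),.147),'side disc',onz(S,*s(118,138),.147),'wrist',onz(W,22,144,.147))
for p in ((100,199),(200,195),(400,187)): print(onz(T,*t(*p),.147).round(4))
for p in ((150,155),(280,235),(380,288)): print(onz(S,*s(*p),.147).round(4))
print('shelf side top: ',onz(T,*t(443,210),.29).round(4))
print('top wrist disagreement:', tri(T,t(60,201),W,(22,144)))
# headband in top8 for reference: 
E
```

```text
disc (array([0.55781434, 0.10229506, 0.14368475]), np.float64(0.0013875124042324438))
top disc [0.55671307 0.10220535 0.147     ] side disc [0.55562282 0.09869377 0.147     ] wrist [0.55600383 0.10353036 0.147     ]
[0.5581 0.0826 0.147 ]
[0.5611 0.0337 0.147 ]
[ 0.5671 -0.0638  0.147 ]
[0.5577 0.078  0.147 ]
[ 0.5602 -0.0087  0.147 ]
[ 0.5662 -0.0676  0.147 ]
shelf side top:  [ 0.532 -0.081  0.29 ]
top wrist disagreement: (array([0.55594345, 0.10218771, 0.14836859]), np.float64(0.001141197529143185))
```

Call:
arm_command([
  [[0, 0, 0.8], 0],
  [[0, 0, 2.2], 0],
  [[0.2, -0.5, 3.8], 0],
  [[0.6, -1.4, 5.4], 0.2],
  [[1, -2.6, 6.6], 0.4],
])

```text
time: 32.35
position: [0.4799, 0.2912, 0.3127]
tool_rot: [-0.507, 0.49, -0.493, 0.51]
ft_force: [0.8, -0.7, -2.6]
grip_width: 0.0292
```

Call:
arm_command([
  [[0.5, -1.6, 0.1], 0.1],
  [[1, -3.3, 0.1], 0.2],
  [[1.6, -5, 0.1], 0.3],
  [[2.2, -6.7, 0.1], 0.4],
  [[2.7, -8.4, 0.1], 0.4],
])

```text
time: 32.85
position: [0.547, 0.0791, 0.3124]
tool_rot: [-0.516, 0.482, -0.485, 0.516]
ft_force: [0.9, 1.1, -1.8]
grip_width: 0.0293
```

```bash
python3 - <<'E'
from h import *
st()
E
```

```text
t 32.85 tcp [0.547  0.0791 0.3124] grasp [0.5469 0.0791 0.3311] q [-0.0572  0.3123  1.4667 -0.0024  1.3588 -0.1228] F [ 0.9  1.1 -1.8] w 0.0293
 lean 0.26 leanaz -34.3 jawaz 3.78 jawtilt 0.2 q1 -3.3
```

Held at the right yaw (3.8°). Finish the lateral move and check by picture.

Call:
arm_command([
  [[0.2, -0.9, 0], 0],
  [[0.45, -1.7, 0], 0],
  [[0.58, -2.3, 0], 0],
  [[0.6, -2.4, 0], 0],
  [[0.6, -2.4, 0], 0],
])

```text
time: 33.35
position: [0.5615, 0.021, 0.3117]
tool_rot: [-0.516, 0.482, -0.484, 0.516]
ft_force: [0.3, -0.1, -2.3]
grip_width: 0.0295
```

```bash
python3 - <<'E'
from h import *
st()
snap('wrist','wrist9');snap('side','side9')
im=cv2.imread('pics/side9.png')[100:270,180:360]
im=np.clip((im/255.)**0.6*255*1.2,0,255).astype('uint8')
cv2.imwrite('pics/side9c.png',cv2.resize(im,None,fx=4,fy=3.5,interpolation=cv2.INTER_CUBIC))
E
```

```text
t 33.35 tcp [0.5615 0.021  0.3117] grasp [0.5615 0.0211 0.3304] q [-0.1605  0.3277  1.4453 -0.0015  1.3659 -0.2256] F [ 0.3 -0.1 -2.3] w 0.0295
 lean 0.18 leanaz -37.0 jawaz 3.74 jawtilt 0.13 q1 -9.2
```

View pics/wrist9.png

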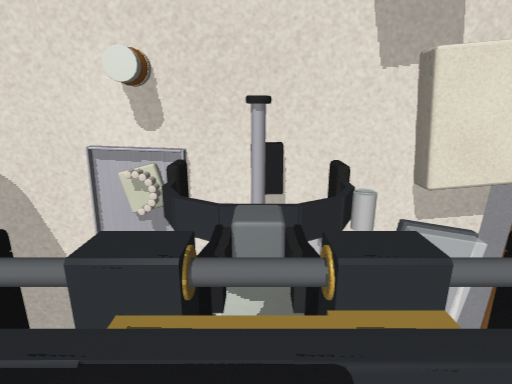

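View pics/side9c.png

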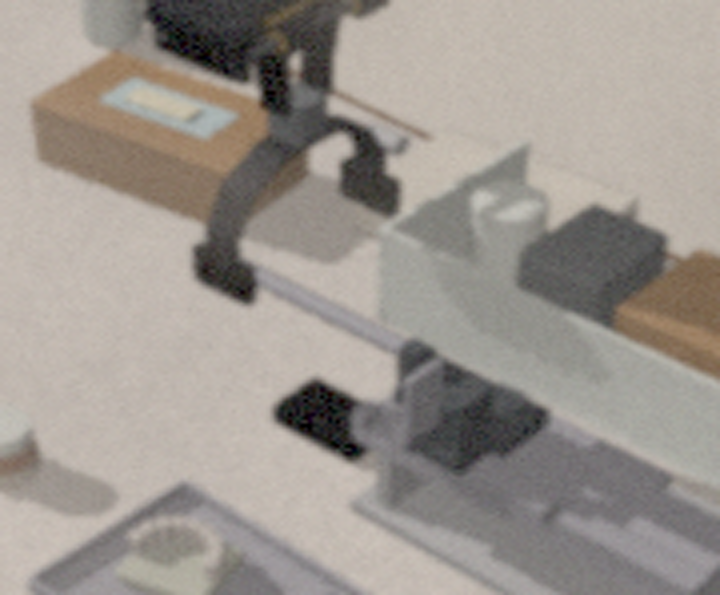

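Call:
arm_command([
  [[0, -0.06, -1], 0],
  [[0, -0.06, -2.3], 0],
  [[0, -0.06, -3.6], 0],
  [[0, -0.06, -4.7], 0],
  [[0, -0.06, -5.3], 0],
])

```text
time: 33.95
position: [0.5599, 0.0209, 0.1768]
tool_rot: [0.517, -0.483, 0.483, -0.516]
ft_force: [-0.3, 0.3, -2.5]
grip_width: 0.0293
```

Call:
arm_command([
  [[0, 0, -0.1], 0],
  [[0, 0, -0.2], 0],
  [[0, 0, -0.3], 0],
  [[0, 0, -0.4], 0],
])

```text
time: 34.35
position: [0.5628, 0.0194, 0.1702]
tool_rot: [-0.516, 0.481, -0.485, 0.517]
ft_force: [-0.5, -0.6, -2.1]
grip_width: 0.0292
```

```bash
python3 - <<'E'
from h import *
st()
E
```

```text
t 34.35 tcp [0.5628 0.0194 0.1702] grasp [0.5627 0.0194 0.1889] q [-0.1627  0.4786  1.6249 -0.0024  1.0322 -0.2277] F [-0.5 -0.6 -2.1] w 0.0292
 lean 0.36 leanaz -28.9 jawaz 3.8 jawtilt 0.3 q1 -9.3
```

Call:
arm_command([
  [[0, 0, -0.05], 0],
  [[0, 0, -0.1], 0],
  [[0, 0, -0.12], 0],
])

```text
time: 34.65
position: [0.5622, 0.0192, 0.1668]
tool_rot: [-0.516, 0.482, -0.485, 0.516]
ft_force: [-1.8, 0.8, 3.2]
grip_width: 0.0294
```

Call:
arm_command([
  [[0, 0, -0.04], 0],
  [[0, 0, -0.06], 0],
])

```text
time: 34.85
position: [0.5623, 0.0192, 0.1666]
tool_rot: [-0.516, 0.481, -0.485, 0.516]
ft_force: [-3.4, 0.4, 11.9]
grip_width: 0.0295
```

Call:
arm_command([
  [[0, 0, 0.06], 0],
  [[0, 0, 0.07], 0],
])

```text
time: 35.05
position: [0.5623, 0.0192, 0.1668]
tool_rot: [-0.516, 0.482, -0.485, 0.516]
ft_force: [-0.3, 1.3, 0.9]
grip_width: 0.0295
```

Call:
arm_command([
  [[0, 0, 0], 0],
  [[0, 0, 0], 0],
  [[0, 0, 0], 0],
  [[0, 0, 0], 0],
  [[0, 0, 0], 0],
], fingers=0.2)

```text
time: 35.55
position: [0.5619, 0.0192, 0.1662]
tool_rot: [0.516, -0.482, 0.485, -0.516]
ft_force: [-0.3, -0.6, -0.5]
grip_width: 0.0513
```

```bash
python3 - <<'E'
from h import *
st()
snap('wrist','wrist10');snap('side','side10')
im=cv2.imread('pics/side10.png')[130:270,180:360]
im=np.clip((im/255.)**0.6*255*1.2,0,255).astype('uint8')
cv2.imwrite('pics/side10c.png',cv2.resize(im,None,fx=4,fy=4,interpolation=cv2.INTER_CUBIC))
E
```

```text
t 35.55 tcp [0.5619 0.0192 0.1662] grasp [0.5618 0.0193 0.1849] q [-0.1632  0.4838  1.6288 -0.0025  1.0259 -0.2277] F [-0.3 -0.6 -0.5] w 0.0513
 lean 0.21 leanaz -43.8 jawaz 3.77 jawtilt 0.14 q1 -9.4
```

View pics/wrist10.png

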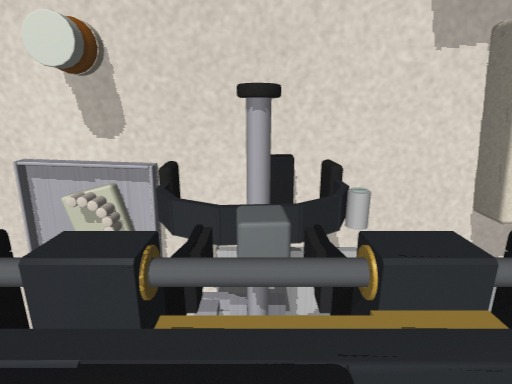

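View pics/side10c.png

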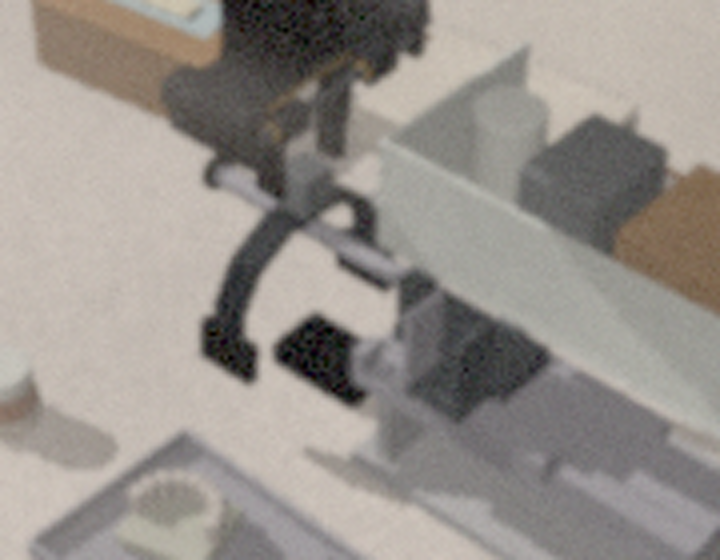

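Call:
arm_command([
  [[0, 0, 0.2], 0],
  [[0, 0, 0.7], 0],
  [[0, 0, 1.6], 0],
  [[0, 0, 3], 0],
  [[0, 0, 4.6], 0],
])

```text
time: 36.15
position: [0.5612, 0.0194, 0.2827]
tool_rot: [0.516, -0.482, 0.484, -0.516]
ft_force: [0.7, -0.8, 0.8]
grip_width: 0.052
```

Call:
arm_command([
  [[-0.5, 1, 1], 0],
  [[-1.3, 2, 2], 0],
  [[-2, 3, 3], 0],
  [[-2.2, 3.3, 3.2], 0],
])

```text
time: 36.55
position: [0.5067, 0.1038, 0.366]
tool_rot: [-0.515, 0.48, -0.486, 0.519]
ft_force: [0.3, 0.7, 1.4]
grip_width: 0.0523
```

```bash
python3 - <<'E'
from h import *
st()
snap('wrist','wrist11');snap('side','side11');snap('top','top11')
im=cv2.imread('pics/side11.png')[130:270,180:360]
im=np.clip((im/255.)**0.6*255*1.2,0,255).astype('uint8')
cv2.imwrite('pics/side11c.png',cv2.resize(im,None,fx=4,fy=4,interpolation=cv2.INTER_CUBIC))
E
```

```text
t 36.55 tcp [0.5067 0.1038 0.366 ] grasp [0.5065 0.1038 0.3847] q [-0.0132  0.2128  1.4621 -0.0017  1.4563 -0.0812] F [0.3 0.7 1.4] w 0.0523
 lean 0.6 leanaz -10.1 jawaz 3.91 jawtilt 0.58 q1 -0.8
```

View pics/wrist11.png

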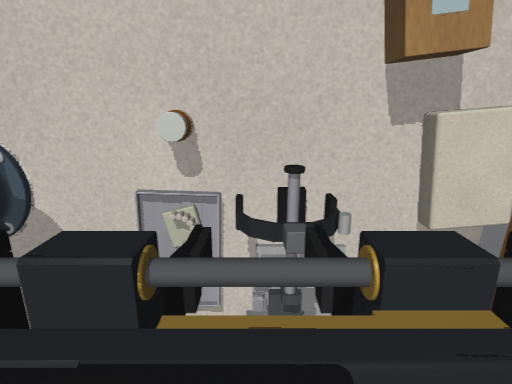

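View pics/side11c.png

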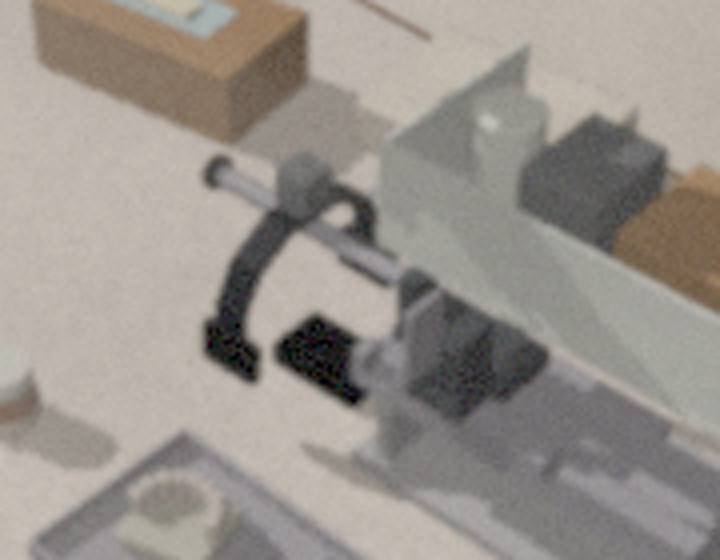

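View pics/top11.png

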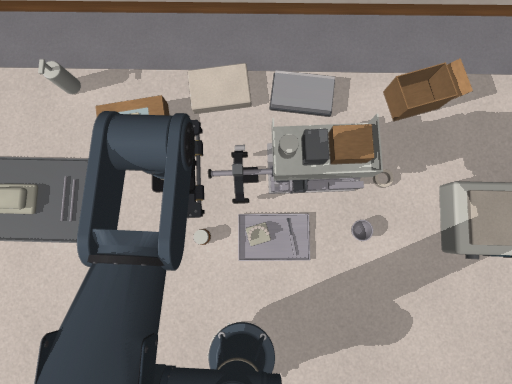

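Call:
arm_command([
  [[0, 0, 0], 0],
  [[0, 0, 0], 0],
  [[0, 0, 0], 0],
  [[0, 0, 0], 0],
  [[0, 0, 0], 0],
])

```text
time: 37.2
position: [0.507, 0.1014, 0.3609]
tool_rot: [0.516, -0.482, 0.485, -0.516]
ft_force: [-0.1, 0.2, 0.3]
grip_width: 0.0519
```

Call:
arm_command([
  [[0, 0, 0], 0],
  [[0, 0, 0], 0],
  [[0, 0, 0], 0],
  [[0, 0, 0], 0],
  [[0, 0, 0], 0],
])

```text
time: 37.7
position: [0.5069, 0.1018, 0.3614]
tool_rot: [-0.516, 0.482, -0.485, 0.516]
ft_force: [-0.1, -0.8, 0.5]
grip_width: 0.0519
```

```bash
python3 - <<'E'
from h import *
st()
a=load('side11')['pixels'].astype(int);b=snap('side','side12')['pixels'].astype(int)
d=np.abs(cv2.GaussianBlur(a.astype('float32'),(5,5),0)-cv2.GaussianBlur(b.astype('float32'),(5,5),0)).max(2)
print('side diff headband region',d[150:230,225:300].max(),'elsewhere rack',d[200:300,270:400].max())
for f,z in (('top11',.165),):
    c=load(f); t0=load('top0')
E
python3 - <<'E'
import sys; sys.path.insert(0,'.')
import os; os.chdir('.')
from h import *
c=load('wrist11')
im=cv2.imread('pics/wrist11.png')[160:310,225:365]
cv2.imwrite('pics/wrist11c.png',cv2.resize(im,None,fx=5,fy=4,interpolation=cv2.INTER_CUBIC))
T=load('top11')
im=cv2.imread('pics/top11.png')[135:215,195:315]
im=np.clip((im/255.)**0.6*255*1.2,0,255).astype('uint8')
cv2.imwrite('pics/top11c.png',cv2.resize(im,None,fx=6,fy=6,interpolation=cv2.INTER_CUBIC))
E
```

```text
t 37.7 tcp [0.5069 0.1018 0.3614] grasp [0.5068 0.1018 0.3801] q [-0.0165  0.2194  1.4655 -0.0026  1.4537 -0.0821] F [-0.1 -0.8  0.5] w 0.0519
 lean 0.23 leanaz -40.8 jawaz 3.77 jawtilt 0.16 q1 -0.9
side diff headband region 7.8007812 elsewhere rack 8.347656
```

View pics/top11c.png

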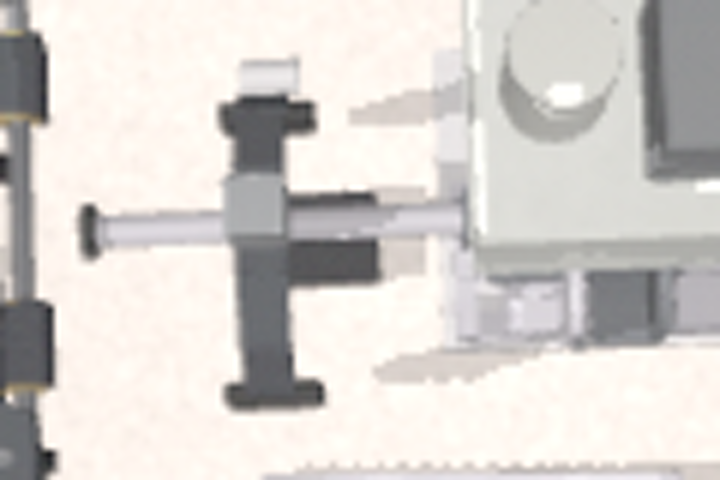

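```bash
python3 -c "
from rig import hand_in
print(hand_in())"
```

```text
the job is handed in; nothing more can be done
None
```

The job is done and handed in at 37.7 s of the 61 s allowed: the rod is locked out at its stop and the headband hangs still over it.

**Slide:** The tab was squeezed fully (finger opening 33.5 mm). I drew the rod out until it stopped moving with the force rising to about 19 N, then released. Pictures put the travel at about 139.5 mm. The ears were back to their full spacing, so I take the tab as locked. I did not push back on the slide to test it.

**Headband:** I took it by its housing and lowered it onto the rod at about (0.562, 0.019), within a few millimetres of the rod's measured middle. I landed slightly too hard (about 12 N) and eased off to about 1 N before opening the fingers.

**Final checks:** Side pictures about 1 s apart showed no change beyond image noise, with a temple pad on either side of the rod. The rod's end disc had not moved. The gripper was about 0.2 m clear with no contact force. The other things looked undisturbed in the top picture, but I did not measure each one.

**What did not go smoothly:**
- **Tilting the tool:** The moves only allow a turn about the vertical. I got the 33° lean, and undid it later, by repeatedly commanding slightly out-of-reach poses against the elbow's limit. The arm's clipped poses built up the tilt.
- **Elbow limit:** My first test of this hit the limit at speed. The wrist force read 105 N (limit 120), and the elbow read 0.2174 rad against a stated 0.22. In the slow pushes the elbow sat at about 0.218, so the true limit looks close to that. I cannot tell whether the brief dip counts as passing the range.
- **Last joint limit:** The first lean had the tool the wrong way round and ran the last joint to its limit, so I redid it, which cost about 10 s.

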